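# Nest the flour dippers on the rack hook

## Task

Hang the three steel flour dippers on the rack's single hook by the eyes in their handles, largest first, then the medium, then the small, so that each cup nests in the one before and each eye is all the way down on the hook. Feel for the hook gently - it is sprung and must not be forced - lower each dipper on rather than dropping it, and leave the other things on the sideboard undisturbed.

Things in the scene. Friction and masses are not known exactly. Their poses are not given: they have to be found in the camera images.
- rack: Fixed steel utensil rack: base 170 x 170 x 10 mm, two uprights (rack x 0.046, y +-0.066, 185 mm high), a cross rail along rack y near the top and a lower bar. Origin on the sideboard under the middle of the hook's travel; x points from the front (cups hang there) to the back, z up. On the rail a small block carries ONE J-shaped hook of 8 mm round bar.
- hook_mid (a point): Middle of the hook's travel, at the height of its collar, 190 mm up; NOT the hook itself. The hook's prong is upright, at rack x = 0, and stands anywhere from 16 mm left to 16 mm right of this point along rack y: unreported, to be seen or felt. Round tip 46 mm above this point; a flat 18 mm collar at this height carries the first eye.
- hook_block (a point): Middle of the cross rail, 44 mm behind hook_mid, 176 mm up. The hook's block on it (26 x 28 x 32 mm) grips the rail by friction: it stays put under side loads below 8 N and slides beyond. The hook is sprung: it gives straight down about 1 mm per 1.2 N, at most 14 mm, and returns; it sinks 1 to 5 mm under the hung dippers.
- rest_bar (a point): Middle of the front face of the rack's lower bar (140 mm long, 14 mm high), 132 mm up, 29 mm in front of the hook's line: hung handles lean back on it.
- large_grip (a point): Grip point of the large steel dipper (about 200 g, heavy base): upright cup 84 mm across, 55 mm high; flat 18 mm wide, 4 mm thick handle up its back, bent back at the top into a level tab 18 mm wide (own y), 6 mm thick, to pinch from above across y. Point: mid-thickness of the tab, 129 mm above the cup's underside; cup axis 50 mm in front (own -x); own x points to the eye, z up.
- large_eye (a point): Centre of the large dipper's eye, at its underside, 120 mm above the cup's underside: 28 mm behind (own +x) and 9 mm below its grip point. A 14 (own x) by 12 mm (y) hole through a lug 12 mm high, 24 (x) by 42 mm (y), that ends the tab; the tab's underside is 6 mm above the lug's. Lugs stack on the hook, 12 mm each.
- medium_grip (a point): Grip point of the medium steel dipper (about 140 g, heavy base): upright cup 60 mm across, 50 mm high; flat 18 mm wide, 4 mm thick handle up its back, bent back at the top into a level tab 18 mm wide (own y), 6 mm thick, to pinch from above across y. Point: mid-thickness of the tab, 129 mm above the cup's underside; cup axis 38 mm in front (own -x); own x points to the eye, z up.
- medium_eye (a point): Centre of the medium dipper's eye, at its underside, 120 mm above the cup's underside: 38 mm behind (own +x) and 9 mm below its grip point. A 14 (own x) by 12 mm (y) hole through a lug 12 mm high, 24 (x) by 42 mm (y), that ends the tab; the tab's underside is 6 mm above the lug's. Lugs stack on the hook, 12 mm each.
- small_grip (a point): Grip point of the small steel dipper (about 100 g, heavy base): upright cup 36 mm across, 45 mm high; flat 18 mm wide, 4 mm thick handle up its back, bent back at the top into a level tab 18 mm wide (own y), 6 mm thick, to pinch from above across y. Point: mid-thickness of the tab, 129 mm above the cup's underside; cup axis 26 mm in front (own -x); own x points to the eye, z up.
- small_eye (a point): Centre of the small dipper's eye, at its underside, 120 mm above the cup's underside: 46 mm behind (own +x) and 9 mm below its grip point. A 14 (own x) by 12 mm (y) hole through a lug 12 mm high, 24 (x) by 42 mm (y), that ends the tab; the tab's underside is 6 mm above the lug's. Lugs stack on the hook, 12 mm each.
- stamp: Bystander: turned wooden kahk stamp, 52 mm across, 60 mm high, standing loose; origin under its centre.
- spoon_rest: Bystander: shallow ceramic spoon rest, 90 mm across, 18 mm high, loose; origin under its centre.
- shaker: Bystander: steel sugar shaker with a press button on top, 68 mm across, 120 mm high, loose; origin under its centre.
- jar: Bystander: lidded glass jar, 72 mm across, 100 mm high, loose; origin under its centre.
Things that resemble listed ones, but are neither listed nor needed, are in the scene too. What is shaped like the part that bears medium_grip but pink or purple is not meant.

How it is judged:
On the way, in this order (a step that is already met when the one before it is completed fails the run):
1. the large dipper's eye is down on the hook and let go (x of large_eye in the frame of rack between -0.007 and 0.007 m and y of large_eye in the frame of rack between -0.024 and 0.024 m and z of large_eye in the frame of rack between 0.18 and 0.196 m and angle between large_eye's own z axis and vertical below 0.3 rad and contact force between large and the fingers below 0.05 N and linear speed of large below 0.05 m/s), for 0.2 s.
2. the medium dipper's eye is down on the hook, on top of the one before, and let go (x of medium_eye in the frame of rack between -0.007 and 0.007 m and y of medium_eye in the frame of rack between -0.024 and 0.024 m and z of medium_eye in the frame of rack between 0.192 and 0.208 m and angle between medium_eye's own z axis and vertical below 0.3 rad and horizontal distance between medium_eye and large_eye below 0.007 m and contact force between medium and the fingers below 0.05 N and linear speed of medium below 0.05 m/s), for 0.2 s.
3. the small dipper's eye is down on the hook, on top of the one before, and let go (x of small_eye in the frame of rack between -0.007 and 0.007 m and y of small_eye in the frame of rack between -0.024 and 0.024 m and z of small_eye in the frame of rack between 0.204 and 0.22 m and angle between small_eye's own z axis and vertical below 0.3 rad and horizontal distance between small_eye and medium_eye below 0.007 m and contact force between small and the fingers below 0.05 N and linear speed of small below 0.05 m/s), for 0.2 s.
At the end, for the whole second after the job is handed in: Eyes threaded on the hook, large, medium, small from below: each within 7 mm of rack x = 0 and, from above, of the eye below; undersides 180-196, 192-208 and 204-220 mm above the sideboard; dippers within 0.30 rad of upright, released and at rest (all of step 1 and all of step 2 and all of step 3); the robot touches nothing.
It fails at once if the gripper forces a dipper against the rack or its hook (over 20 N on the rack while a dipper is held) (contact force between any of large, medium, small and rack above 20 N and contact force between any of large, medium, small and the fingers above 0.5 N).
It fails at once if a dipper is dropped (moves faster than 0.45 m/s with no finger on it) ((contact force between large and the fingers below 0.05 N and linear speed of large above 0.45 m/s) or (contact force between medium and the fingers below 0.05 N and linear speed of medium above 0.45 m/s) or (contact force between small and the fingers below 0.05 N and linear speed of small above 0.45 m/s)).
It fails at once if a bystander is pushed (over 15 mm) or tipped (distance of any of stamp, spoon_rest, shaker, jar from where it was at the start of the episode above 0.015 m or angle between any of stamp, spoon_rest, shaker, jar's own z axis and vertical above 0.3 rad).
It also fails if it takes over 72 s, if anything falls off the work surface, if the arm or the gripper's body presses on something with over 40 N, if the wrist force passes 120 N, or if a joint passes its speed limit or range.

## Robot

A 7-joint arm with a two-finger parallel gripper is mounted at the origin on the work surface. World frame = base frame: x ahead of the robot, y to its left, z up, the work surface at z = 0. Lengths are in m, angles in rad, forces in N, time in s.
With the tool pointing down it reaches from about 0.4 to 0.85 m from the base axis. Payload 10.4 kg.
Tool frame: the origin (TCP) lies between the finger pads; the fingertips stand 17 mm ahead of it and the grasp point (between the pads) lies 2 mm behind it; z points along the fingers, y is the direction in which the jaws open and shut (so a half turn about z gives the same grasp; the last joint's range is limited). The gripper opens to 85 mm and grips with 20 to 120 N. Pads are 22 mm wide; open, the fingers measure 114 mm over their backs; the gripper's body (76 mm by 85 mm) begins 54 mm behind the grasp point. The pads swing forward as they close: fully open they stand 13 mm farther back than shut.
Start: joints at [-1.301, 0.332, -0.065, 1.46, 0.022, 1.35, -0.088], TCP at [0.18, 0.598, 0.248] pointing down, gripper open.
Joint ranges: [-2.6, 2.6], [-0.5, 2.12], [-1.47, 1.34], [0.16, 2.42], [-1.27, 4.41], [0.06, 2.06], [-2.6, 2.6]. Speed limits (rad/s): [2.22, 2.22, 2.79, 2.79, 3.14, 3.14, 3.14].

## Interface

Orientations are given as a unit quaternion [x, y, z, w].
In Python, from workcell import manip gives the robot as it stands.
- The arm moves only by the tool jog_arm, never from a script. Its argument "steps" is one flat list of numbers, 5 for each row, row after row: the finger opening in m, from 0 to 0.0854, then the shift along the tool's x, y, z in m, then the turn about the tool's z in rad. In form: [gripper, x, y, z, twist, gripper, x, y, z, twist, ...]. A call has exactly 10 rows; each row is the pose to reach, as a shift and turn from the pose commanded when the call began, along the tool's axes at that moment; what a row does not reach only later rows make up. A row lasts 1/10 s, in which the tool goes at most 50 mm and 8.59 degrees, less where a joint would pass 70% of its speed; a pose out of reach is approached as far as the arm can. A call with a gripper value outside its range is refused whole. The fingers move at their own pace and stop on an object; "grip_force" is the grip in N (left out, the last holds). Time passes only in rows, so rows that repeat a pose let the fingers close, or fill a call up. It gives the time, the measured TCP pose, the force and the opening at its end, in the units of the state.
- manip.get_obs(): the state, without advancing time (a new reading comes with each control period).
- manip.camera(name): name is "scene" or "top" or "wrist"; returns (picture, depth): 420x560x3 uint8, red, green, blue; 420x560 float32, m along the optical axis (not along the pixel's ray), 0 where there is no reading.
- manip.calibration(name): a dict with "mtx" (3x3 intrinsics, pixels), "world_to_cam" (4x4, takes a point from world to camera coordinates). Camera axes: x right, y down, z forward; pixel columns grow to the right and rows downward; lengths in m; the calibration is good to about 2 mm. A picture is of the moment at which its call begins: read the wrist's pose just before it. calibration takes no time and is no camera call; for the wrist camera it gives the pose at the moment of the call.
- manip.hand_in(): hands the job in, once; it reports no verdict.
The state is a dict: "clock": time; "joint_pos": joint angles; "joint_velocities": joint speeds; "tau": joint torques, N m; "position": TCP position; "ee_rot": TCP orientation; "ft_force": force on the tool from outside, world axes, zero at the start; "torque": the same for the moment, N m; "grip_width": opening from 0.0 (shut) to 1.0 (fully open).
Only numpy, scipy, OpenCV 4.12 (cv2) and the standard library are available. Lean on these libraries where they do the work, as an engineer would, in place of code of your own. Each camera call takes 0.05 s, during which the arm holds its last target.

## Working session

There is one attempt and no reset: what is moved stays moved. The work goes in short steps, Python scripts to look and compute and a tool call to move; the robot and the scene stay as the last step left them, time stands still between calls to the robot, and variables do not carry over. Pictures are saved under pics/ and viewed, and the job is handed in when it is done.

Besides the shell and the picture viewer there is one more tool, called after "Request:" as a command line: name --argument value ..., lists and objects as JSON in quotes. jog_arm: Moves the arm, as the interface text tells. Its arguments: {"type":"object","properties":{"steps":{"type":"array"},"grip_force":{"type":"number"}},"required":["steps"]}

```bash
ls; mkdir -p pics
python3 - <<'E'
from workcell import manip
import cv2,numpy as np
o=manip.get_obs();print(o)
for n in ["scene","top","wrist"]:
    c=manip.calibration(n);print(n,c)
    p,d=manip.camera(n);cv2.imwrite(f"pics/{n}0.png",cv2.cvtColor(p,cv2.COLOR_RGB2BGR));np.save(f"pics/{n}0d.npy",d)
E
```

```text
pics
{'clock': 0.0, 'joint_pos': array([-1.30057682,  0.33290064, -0.06469843,  1.46093614,  0.02162167,
        1.34990446, -0.0884796 ]), 'joint_velocities': array([-0.00101514,  0.00095275,  0.00021607,  0.00101706,  0.0011455 ,
       -0.00053143, -0.00039794]), 'tau': array([-3.60315125e-04, -6.25450945e+01,  4.88797983e-02, -3.91593719e+01,
        1.62358180e-02,  1.01892895e-02,  3.03707886e-06]), 'position': array([0.18031847, 0.5980569 , 0.24750043]), 'ee_rot': array([ 1.45865167e-01,  9.89304213e-01, -7.23521341e-04, -6.19841588e-05]), 'ft_force': array([ 0.58126851, -0.2407994 ,  1.06800174]), 'torque': array([-0.04280991, -0.00237983, -0.02669401]), 'grip_width': 1.000067833322398}
scene {'mtx': array([[473.73998888,   0.        , 285.0600732 ],
       [  0.        , 473.73998888, 207.88168604],
       [  0.        ,   0.        ,   1.        ]]), 'world_to_cam': array([[-0.43538848,  0.90001147, -0.0204017 ,  0.23000812],
       [ 0.53557151,  0.24073862, -0.80944924, -0.1830116 ],
       [-0.72360212, -0.36335145, -0.58683533,  1.60989494],
       [ 0.        ,  0.    
[... 290 characters left out ...]
98433037, -0.01541301, -0.17565923,  0.56710871],
       [ 0.17551879,  0.01004537, -0.98442483,  1.00407948],
       [ 0.        ,  0.        ,  0.        ,  1.        ]])}
wrist {'mtx': array([[339.86750453,   0.        , 279.18138226],
       [  0.        , 339.86750453, 210.85718843],
       [  0.        ,   0.        ,   1.        ]]), 'world_to_cam': array([[ 2.89443133e-01,  9.57195192e-01,  1.95326376e-04,
        -6.23245080e-01],
       [ 9.14553009e-01, -2.76608919e-01,  2.95093713e-01,
        -3.84831063e-02],
       [ 2.82516312e-01, -8.52342124e-02, -9.55468295e-01,
         3.79069550e-01],
       [ 0.00000000e+00,  0.00000000e+00,  0.00000000e+00,
         1.00000000e+00]])}
```

View pics/scene0.png

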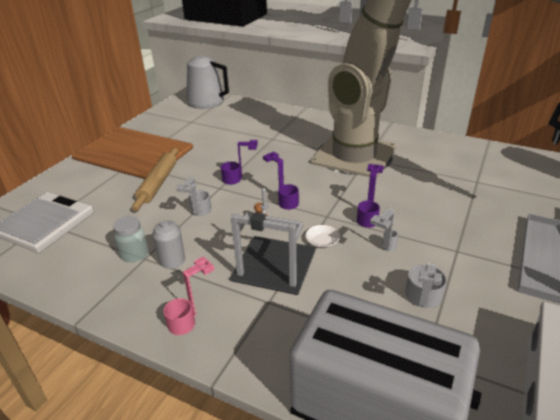

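View pics/top0.png

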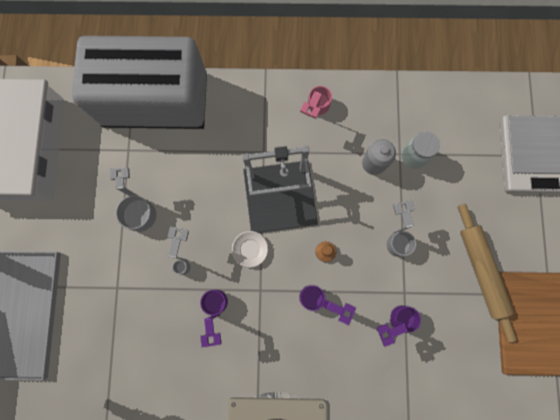

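View pics/wrist0.png

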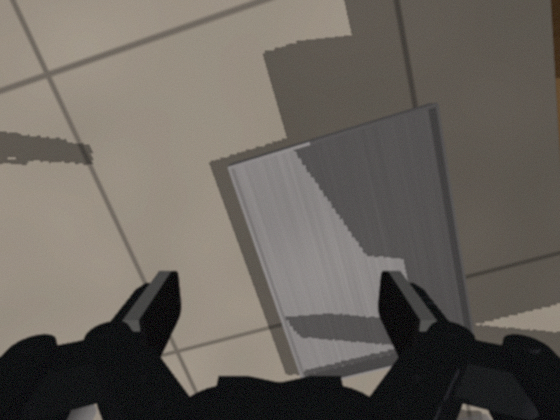

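```bash
cat > h.py <<'E'
import numpy as np,cv2
from workcell import manip
def cloud(d,c):
    K=c["mtx"];T=np.linalg.inv(c["world_to_cam"])
    v,u=np.mgrid[:d.shape[0],:d.shape[1]]
    P=np.stack([(u-K[0,2])/K[0,0]*d,(v-K[1,2])/K[1,1]*d,d],-1)
    return P@T[:3,:3].T+T[:3,3]
def ray(u,v,c,z):
    K=c["mtx"];T=np.linalg.inv(c["world_to_cam"])
    r=T[:3,:3]@np.array([(u-K[0,2])/K[0,0],(v-K[1,2])/K[1,1],1]);o=T[:3,3]
    return o+r*(z-o[2])/r[2]
def proj(P,c):
    K=c["mtx"];T=c["world_to_cam"];q=np.asarray(P)@T[:3,:3].T+T[:3,3]
    q=q@K.T;return q[...,:2]/q[...,2:]
def zoom(p,x0,y0,w,h,f,name):
    i=cv2.resize(cv2.cvtColor(p[y0:y0+h,x0:x0+w],cv2.COLOR_RGB2BGR),None,fx=f,fy=f,interpolation=cv2.INTER_CUBIC);cv2.imwrite(name,i)
E
python3 - <<'E'
from h import *
p=cv2.imread("pics/top0.png")[...,::-1];d=np.load("pics/top0d.npy");c=manip.calibration("top")
W=cloud(d,c)
np.set_printoptions(precision=3,suppress=True)
for nm,(x0,y0,x1,y1) in dict(large=(100,160,160,235),med=(385,195,420,262),small=(160,222,195,280),rack=(235,140,325,240),stamp=(312,238,340,265),shaker=(362,136,397,177),jar=(400,130,440,170),rest=(228,228,270,270)).items():
    w=W[y0:y1,x0:x1]; z=w[...,2]
    print(nm,"zmax",z.max())
    for a,b in ((.005,.03),(.03,.07),(.07,.122),(.122,.145),(.145,.18),(.18,.2),(.2,.25)):
        m=(z>a)&(z<b)
        if m.sum()>3: print(a,m.sum(),w[m].mean(0),w[m].min(0),w[m].max(0))
zoom(p,95,155,110,130,5,"pics/a.png");zoom(p,370,185,60,80,7,"pics/b.png");zoom(p,235,135,90,105,5,"pics/c.png")
a=[cv2.resize(cv2.imread(f"pics/{k}.png"),(260,s)) for k,s in zip("abc",(300,340,300))]
cv2.imwrite("pics/crops.png",np.hstack([cv2.copyMakeBorder(x,0,340-x.shape[0],0,5,0) for x in a]))
E
```

```text
large zmax 1.0880054772053835
0.005 863 [0.558 0.367 0.012] [0.497 0.312 0.005] [0.69  0.468 0.03 ]
0.03 400 [0.55  0.359 0.047] [0.505 0.316 0.03 ] [0.593 0.399 0.07 ]
0.07 58 [0.592 0.363 0.099] [0.587 0.349 0.07 ] [0.63  0.378 0.122]
0.122 284 [0.616 0.367 0.132] [0.587 0.347 0.122] [0.639 0.392 0.138]
med zmax 1.0880054772053835
0.005 432 [ 0.488 -0.3    0.012] [ 0.442 -0.35   0.005] [ 0.608 -0.265  0.03 ]
0.03 213 [ 0.484 -0.295  0.046] [ 0.453 -0.325  0.03 ] [ 0.514 -0.266  0.07 ]
0.07 24 [ 0.517 -0.28   0.103] [ 0.509 -0.295  0.075] [ 0.556 -0.256  0.122]
0.122 324 [ 0.544 -0.279  0.133] [ 0.51  -0.299  0.122] [ 0.571 -0.254  0.138]
small zmax 1.0880054772053835
0.005 164 [0.428 0.247 0.012] [0.388 0.213 0.005] [0.53  0.304 0.03 ]
0.03 102 [0.419 0.24  0.043] [0.401 0.222 0.031] [0.437 0.257 0.065]
0.07 13 [0.443 0.228 0.103] [0.434 0.208 0.071] [0.484 0.239 0.121]
0.122 354 [0.473 0.229 0.133] [0.434 0.204 0.124] [0.503 0.248 0.138]
rack zmax 1.0880054772053835
0.005 4068 [0.59  0.006 0.011] [ 0.487 -0.111  0.005] [0.751 0.122 0.029]
0.03 36 [ 0.659 -0.007  0.05 ] [ 0.645 -0.
[... 589 characters left out ...]
r zmax 1.0880054772053835
0.005 86 [ 0.684 -0.23   0.015] [ 0.657 -0.295  0.005] [ 0.764 -0.207  0.03 ]
0.03 120 [ 0.673 -0.223  0.05 ] [ 0.66  -0.257  0.03 ] [ 0.704 -0.206  0.07 ]
0.07 666 [ 0.687 -0.234  0.104] [ 0.659 -0.271  0.07 ] [ 0.726 -0.205  0.122]
0.122 16 [ 0.693 -0.238  0.123] [ 0.682 -0.245  0.122] [ 0.702 -0.232  0.124]
jar zmax 1.0880054772053835
0.005 107 [ 0.697 -0.327  0.017] [ 0.678 -0.403  0.005] [ 0.78  -0.308  0.03 ]
0.03 191 [ 0.695 -0.324  0.051] [ 0.679 -0.375  0.03 ] [ 0.741 -0.308  0.07 ]
0.07 737 [ 0.71  -0.339  0.095] [ 0.679 -0.375  0.07 ] [ 0.746 -0.309  0.107]
rest zmax 1.0880054772053835
0.005 1015 [0.469 0.074 0.012] [0.417 0.026 0.005] [0.518 0.129 0.024]
```

View pics/crops.png

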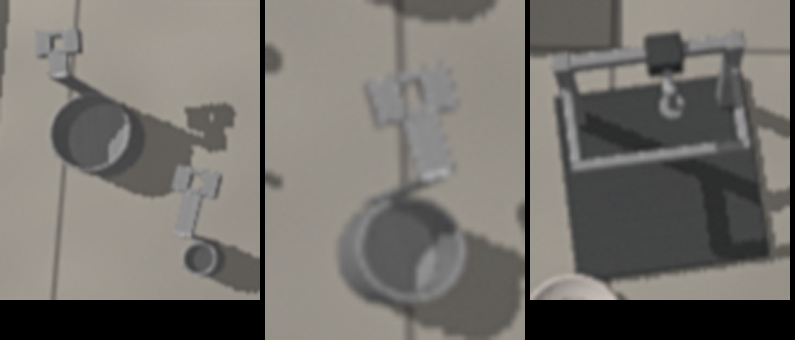

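Run:
```python
from h import *
np.set_printoptions(precision=4,suppress=True)
d=np.load("pics/top0d.npy");c=manip.calibration("top");W=cloud(d,c)
p=cv2.imread("pics/top0.png")
off=dict(large=(50,28),med=(38,38),small=(26,46)); R=dict(large=.042,med=.03,small=.018)
H=dict(large=.055,med=.05,small=.045)
for nm,(x0,y0,x1,y1) in dict(large=(100,160,160,235),med=(385,195,420,262),small=(160,222,195,280)).items():
    z=W[...,2];box=np.zeros(z.shape,bool);box[y0:y1,x0:x1]=1
    m=box&(z>.122)&(z<.142)
    v,u=np.nonzero(m)
    P=np.array([ray(a,b,c,.132)[:2] for a,b in zip(u,v)])
    (cx,cy),(w,h),a=cv2.minAreaRect((P*1000).astype(np.float32))
    bp=cv2.boxPoints(((cx,cy),(w,h),a))
    C=P.mean(0);ev,E=np.linalg.eigh(np.cov((P-C).T))
    # cup rim
    m2=box&(z>H[nm]-.012)&(z<H[nm]+.012)
    v,u=np.nonzero(m2);Q=np.array([ray(a,b,c,H[nm])[:2] for a,b in zip(u,v)])
    (qx,qy),r=cv2.minEnclosingCircle((Q*1000).astype(np.float32))
    yaw=np.arctan2(C[1]-qy/1e3,C[0]-qx/1e3)
    print(nm,"rect",(cx,cy),(w,h),a,"centroid",C,"PCA deg",np.degrees(np.arctan2(E[1],E[0])),ev**.5,"cup",qx,qy,r,"yaw",np.degrees(yaw))
    ex=np.array([np.cos(yaw),np.sin(yaw)]);ey=np.array([-ex[1],ex[0]])
    s=(P-C)@ex;t=(P-C)@ey
    print("  s range",np.percentile(s,[1,99]),"t",np.percentile(t,[1,99]), "cup-s",(np.array([qx,qy])/1e3-C)@ex)
    # tab-only mid line
    for lo in np.arange(s.min(),s.max(),.006):
        k=(s>=lo)&(s<lo+.006)
        if k.sum()>3: print("   s%.3f t[%.4f %.4f]"%(lo+.003,t[k].min(),t[k].max()),k.sum())
z=W[...,2];v,u=np.mgrid[:420,:560];box=(u>235)&(u<325)&(v>140)&(v<240)
for n,m in dict(bar=(z>.13)&(z<.146)&(W[...,0]<.61),rail=(z>.178)&(z<.2)&(W[...,0]>.635)).items():
    m=m&box;P=W[m]
    l=cv2.fitLine(P[:,:2].astype(np.float32),cv2.DIST_HUBER,0,.001,.001).ravel();print(n,m.sum(),l,np.degrees(np.arctan2(l[1],l[0])),P.min(0),P.max(0),np.median(P[:,2]))
m=box&(z>.2)&(z<.25);print(np.c_[u[m],v[m]].T, W[m])
```

```text
large rect (611.8665771484375, 366.3074645996094) (50.44768524169922, 44.951438903808594) 9.306954383850098 centroid [0.6162 0.3674] PCA deg [ -84.3144 -174.3144] [0.0116 0.0138] cup 549.0781860351562 354.58074951171875 45.77814865112305 yaw 10.832909994964549
  s range [-0.0287  0.0204] t [-0.0224  0.021 ] cup-s -0.0682980158606492
   s-0.027 t[-0.0077 0.0104] 21
   s-0.021 t[-0.0065 0.0099] 20
   s-0.015 t[-0.0070 0.0094] 21
   s-0.009 t[-0.0193 0.0107] 22
   s-0.003 t[-0.0220 0.0215] 49
   s0.003 t[-0.0228 0.0212] 44
   s0.009 t[-0.0231 0.0205] 39
   s0.015 t[-0.0219 0.0200] 47
   s0.021 t[-0.0174 0.0215] 21
med rect (539.2249145507812, -280.18743896484375) (57.9390754699707, 44.32801818847656) 15.028769493103027 centroid [ 0.544 -0.279] PCA deg [ -74.0985 -164.0985] [0.011  0.0167] cup 483.9654846191406 -293.8633728027344 31.992422103881836 yaw 13.88624290625762
  s range [-0.0333  0.0238] t [-0.021   0.0218] cup-s -0.061812452739031104
   s-0.031 t[-0.0101 0.0090] 25
   s-0.025 t[-0.0098 0.0087] 24
   s-0.019 t[-0.0095 0.0090] 23
   s-0.013 t[-0.0102 0.0084] 23
   s-0.007 t[-0.0
[... 1389 characters left out ...]
 0.6185 -0.0056  0.2365]
 [ 0.6182 -0.0076  0.2376]
 [ 0.6197 -0.0097  0.2326]
 [ 0.6164 -0.0036  0.2362]
 [ 0.6165 -0.0056  0.2362]
 [ 0.6167 -0.0077  0.2357]
 [ 0.6171 -0.0097  0.2342]
 [ 0.6154 -0.0036  0.2322]
 [ 0.615  -0.0057  0.234 ]
 [ 0.615  -0.0077  0.2341]
 [ 0.6146 -0.0097  0.2357]
 [ 0.6155 -0.0036  0.2243]
 [ 0.6146 -0.0057  0.2278]
 [ 0.6142 -0.0077  0.2291]
 [ 0.6149 -0.0098  0.2269]
 [ 0.6158 -0.0036  0.2153]
 [ 0.6143 -0.0057  0.2208]
 [ 0.6141 -0.0077  0.2216]
 [ 0.6148 -0.0098  0.2193]
 [ 0.6157 -0.0036  0.2075]
 [ 0.6146 -0.0057  0.2117]
 [ 0.6144 -0.0078  0.2124]
 [ 0.6151 -0.0099  0.2101]
 [ 0.6136 -0.0057  0.2072]
 [ 0.6134 -0.0078  0.2082]
 [ 0.6145 -0.0099  0.204 ]]
```

```bash
cat >> h.py <<'E'
from scipy.spatial.transform import Rotation as Ro
def tool(o=None):
    o=o or manip.get_obs();return np.array(o["position"]),Ro.from_quat(o["ee_rot"]).as_matrix()
def plan(target,yaw_deg,o=None):
    "shift in tool axes & twist so that tool x points at yaw"
    p,R=tool(o);d=R.T@(np.array(target)-p)
    cur=np.arctan2(R[1,0],R[0,0]);a=np.radians(yaw_deg)-cur;a=(a+np.pi)%(2*np.pi)-np.pi
    print("shift",np.round(d,4),"twist",round(-a,3),"alt",round(-(a-np.sign(a)*2*np.pi),3),"curyaw",round(np.degrees(cur),2),"pos",np.round(p,4),"tiltxy",np.round(R[:2,2],4))
E
python3 - <<'E'
from h import *
p,R=tool();c=manip.calibration("wrist")["world_to_cam"];C=np.linalg.inv(c)
print("cam in tool",R.T@(C[:3,3]-p), "axes in tool\n",R.T@C[:3,:3])
print("top cam",np.linalg.inv(manip.calibration("top")["world_to_cam"])[:3,3])
plan((.597,.365,.25),8.5)
E
```

```text
cam in tool [ 0.07454301 -0.00160664 -0.12608768] axes in tool
 [[-8.97339627e-04 -9.55486630e-01 -2.95033041e-01]
 [ 9.99998463e-01 -1.30169614e-03  1.17415666e-03]
 [-1.50593436e-03 -2.95031534e-01  9.55486330e-01]]
top cam [ 0.38211288 -0.0087464   1.08800548]
shift [-0.4663 -0.103  -0.0022] twist 2.7 alt -3.583 curyaw 163.23 pos [0.1803 0.5982 0.2477] tiltxy [-0.0003 -0.0011]
```

Request:
jog_arm --steps '[0.05,-0.046,-0.01,0,0.15,0.05,-0.093,-0.02,0,0.3,0.05,-0.14,-0.03,0,0.45,0.05,-0.186,-0.04,0,0.6,0.05,-0.233,-0.051,0,0.75,0.05,-0.28,-0.062,0,0.9,0.05,-0.326,-0.072,0,1.05,0.05,-0.373,-0.082,0,1.2,0.05,-0.42,-0.092,0,1.35,0.05,-0.466,-0.103,0,1.5]' --grip_force 60

```text
clock: 1.15
position: [0.5982, 0.3642, 0.2481]
ee_rot: [0.783, 0.622, -0.0, -0.0]
ft_force: [0.7, -0.1, -0.4]
grip_width: 0.585
```

```bash
python3 -c "
from h import *
plan((.597,.365,.20),8.5);print(manip.get_obs()['joint_pos'])"
```

```text
shift [ 0.0005 -0.0014  0.0481] twist 1.195 alt -5.089 curyaw 76.95 pos [0.5982 0.3642 0.2481] tiltxy [-0.0002 -0.0001]
[-0.85036221  0.51567014  0.36363819  1.24682212 -0.17861195  1.4103467
 -0.72953431]
```

Request:
jog_arm --steps '[0.05,0,0,0.005,0.15,0.05,0,0,0.01,0.3,0.05,0,-0.001,0.015,0.45,0.05,0,-0.001,0.02,0.6,0.05,0,-0.001,0.025,0.75,0.05,0,-0.001,0.03,0.9,0.05,0,-0.001,0.033,1.05,0.05,0,-0.001,0.033,1.195,0.05,0,-0.001,0.033,1.195,0.05,0,-0.001,0.033,1.195]'

```text
clock: 2.15
position: [0.5957, 0.3656, 0.2151]
ee_rot: [0.997, 0.079, -0.0, 0.0]
ft_force: [-0.4, -0.1, 0.2]
grip_width: 0.588
```

```bash
cat >> h.py <<'E'
def snap(n,name,save=True):
    c=manip.calibration(n);p,d=manip.camera(n);cv2.imwrite(f"pics/{name}.png",cv2.cvtColor(p,cv2.COLOR_RGB2BGR));np.savez(f"pics/{name}.npz",d=d,K=c["mtx"],T=c["world_to_cam"])
    return p,d,c
E
python3 -c "
from h import *
plan((.597,.365,.20),8.5);snap('wrist','w1')"
```

```text
shift [0.0012 0.0008 0.0151] twist 0.01 alt -6.273 curyaw 9.07 pos [0.5957 0.3656 0.2151] tiltxy [-0.0002 -0.0003]
```

View pics/w1.png

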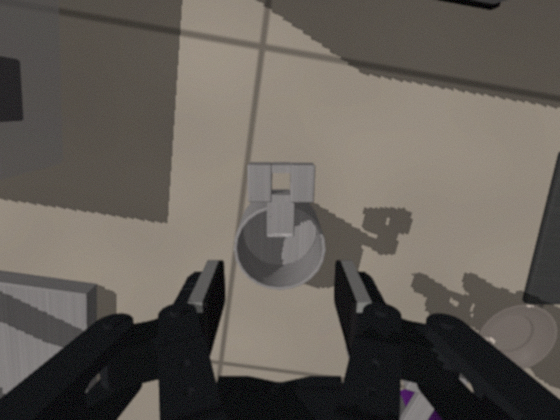

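```bash
cat >> h.py <<'E'
def tmeas(name,pts,z):
    "pixels -> tool-yaw frame coords rel. TCP (x,y), using saved calib and current tool pose"
    f=np.load(f"pics/{name}.npz");c=dict(mtx=f["K"],world_to_cam=f["T"]);p,R=tool()
    for u,v in pts:
        w=ray(u,v,c,z);print((u,v),"world",np.round(w,4),"tool",np.round(R.T@(w-p),4))
E
python3 - <<'E'
from h import *
p=cv2.imread("pics/w1.png")
zoom(p[...,::-1],235,150,95,100,6,"pics/w1z.png")
tmeas("w1",[(248,163),(314,163),(281,163),(281,235),(248,203),(314,203)],.132)
E
```

```text
(248, 163) world [0.6341 0.3897 0.132 ] tool [ 0.0417 -0.0178  0.0832]
(314, 163) world [0.6405 0.3495 0.132 ] tool [0.0416 0.0229 0.0832]
(281, 163) world [0.6373 0.3696 0.132 ] tool [0.0416 0.0025 0.0832]
(281, 235) world [0.5904 0.3621 0.132 ] tool [-0.0059  0.0026  0.0832]
(248, 203) world [0.6087 0.3864 0.132 ] tool [ 0.016  -0.0185  0.0832]
(314, 203) world [0.6153 0.3447 0.132 ] tool [0.016  0.0236 0.0832]
```

View pics/w1z.png

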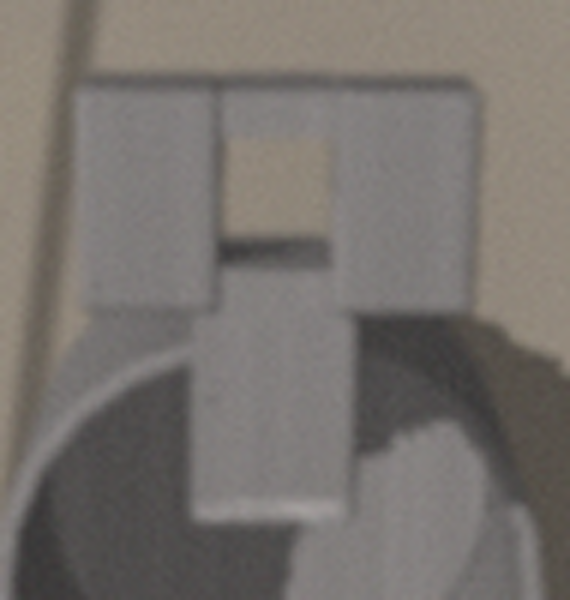

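Request:
jog_arm --steps '[0.05,0.001,0.0025,0.02,0.01,0.05,0.001,0.0025,0.04,0.01,0.05,0.001,0.0025,0.06,0.01,0.05,0.001,0.0025,0.075,0.01,0.05,0.001,0.0025,0.087,0.01,0.05,0.001,0.0025,0.087,0.01,0.01,0.001,0.0025,0.087,0.01,0.01,0.001,0.0025,0.087,0.01,0.01,0.001,0.0025,0.087,0.01,0.01,0.001,0.0025,0.087,0.01]' --grip_force 60

```text
clock: 3.2
position: [0.5979, 0.3637, 0.1295]
ee_rot: [0.997, 0.072, 0.001, -0.001]
ft_force: [1.5, 2.2, 3.0]
grip_width: 0.195
```

```bash
python3 -c "
from h import *
o=manip.get_obs();print(o['ft_force'],o['grip_width']*.0854)
plan((.59,.365,.285),8)"
```

```text
[1.46906156 2.18611374 2.96823096] 0.016662502468111323
shift [-0.0073 -0.0026 -0.1555] twist 0.004 alt -6.279 curyaw 8.25 pos [0.5979 0.3637 0.1295] tiltxy [0.0018 0.0015]
```

```bash
python3 -c "
from h import *
plan((.5904,-.0104,.285),7.6)"
```

```text
shift [-0.0608  0.369  -0.1561] twist 0.011 alt -6.272 curyaw 8.25 pos [0.5979 0.3637 0.1295] tiltxy [0.0018 0.0015]
```

Request:
jog_arm --steps '[0.01,0,0,-0.01,0,0.01,0,0,-0.03,0,0.01,0,0,-0.06,0,0.01,0,0,-0.09,0,0.01,0,0,-0.12,0,0.01,0,0.01,-0.145,0,0.01,-0.005,0.03,-0.156,0,0.01,-0.01,0.06,-0.156,0,0.01,-0.015,0.09,-0.156,0,0.01,-0.02,0.12,-0.156,0.01]'

```text
clock: 4.2
position: [0.5943, 0.2401, 0.2847]
ee_rot: [0.998, 0.067, -0.0, 0.0]
ft_force: [0.3, -0.2, -1.3]
grip_width: 0.198
```

```bash
python3 -c "
from h import *
plan((.5904,-.0104,.285),7.6);print(manip.get_obs()['ft_force'])"
```

```text
shift [-3.720e-02  2.477e-01 -2.000e-04] twist 0.001 alt -6.282 curyaw 7.66 pos [0.5943 0.2401 0.2847] tiltxy [-0.0003 -0.0001]
[ 0.32140644 -0.1561884  -1.27188823]
```

Request:
jog_arm --steps '[0.01,-0.006,0.04,0,0,0.01,-0.012,0.08,0,0,0.01,-0.018,0.12,0,0,0.01,-0.024,0.16,0,0,0.01,-0.03,0.2,0,0,0.01,-0.034,0.23,0,0,0.01,-0.037,0.245,0,0,0.01,-0.037,0.248,0,0,0.01,-0.037,0.248,0,0,0.01,-0.037,0.248,0,0]'

```text
clock: 5.2
position: [0.5911, -0.0069, 0.2841]
ee_rot: [0.998, 0.068, -0.0, -0.0]
ft_force: [-0.4, -0.4, -1.9]
grip_width: 0.195
```

```bash
python3 -c "
from h import *
plan((.5904,-.0104,.285),7.6);print(manip.get_obs()['ft_force']);snap('wrist','w2');snap('scene','s2');
p=cv2.imread('pics/w2.png')[...,::-1];q=cv2.imread('pics/s2.png')[...,::-1]
zoom(p,180,100,200,200,3,'pics/w2z.png');zoom(q,200,150,150,150,4,'pics/s2z.png')"
```

```text
shift [-0.0012  0.0033 -0.0009] twist 0.004 alt -6.279 curyaw 7.82 pos [ 0.5911 -0.0069  0.2841] tiltxy [-0.0005  0.0007]
[-0.44072321 -0.44359829 -1.90355688]
```

View pics/w2z.png

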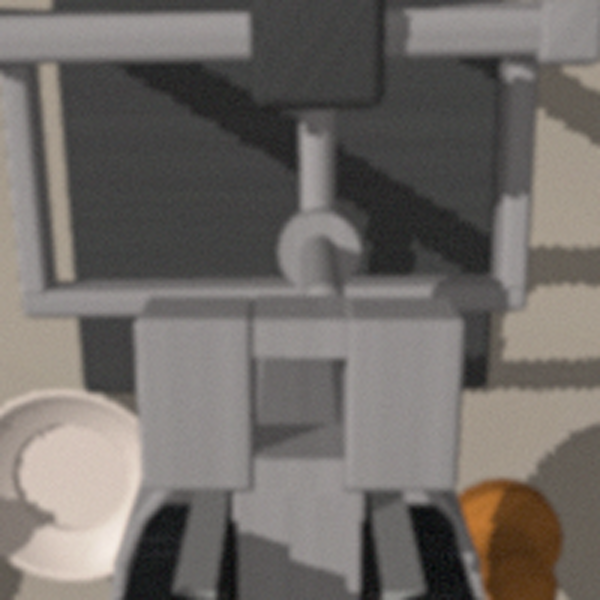

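View pics/s2z.png

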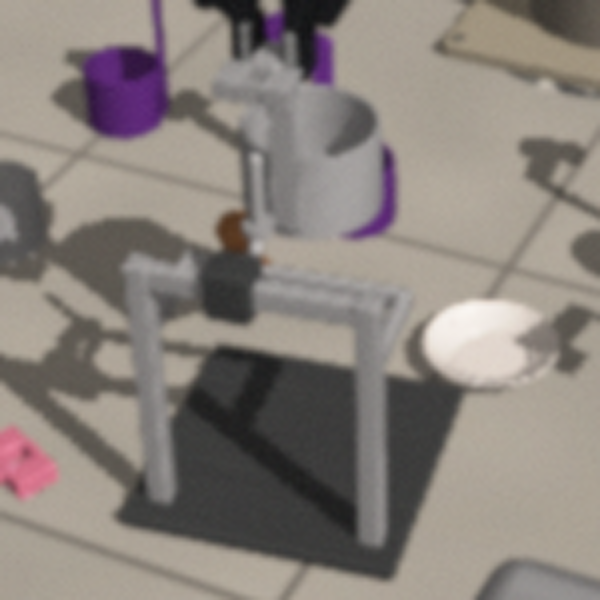

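Run:
```python
from h import *
g=lambda x,y:(180+x/3,100+y/3)
tmeas("w2",[g(320,252)],.190)
print("lug"); tmeas("w2",[g(135,318),g(462,318),g(140,488),g(460,488)],.2866)
print("opening");tmeas("w2",[g(250,340),g(348,340)],.2866)
print("rear of hook arm");tmeas("w2",[g(316,130)],.185)
c=manip.calibration("scene")
q=cv2.imread('pics/scene0.png')[...,::-1];zoom(q,225,175,70,70,8,'pics/s0z.png')
```

```text
(286.6666666666667, 184.0) world [ 0.6178 -0.0096  0.19  ] tool [0.0261 0.006  0.0941]
lug
(225.0, 206.0) world [0.6273 0.0172 0.2866] tool [ 0.0391 -0.0193 -0.0025]
(334.0, 206.0) world [ 0.6329 -0.0237  0.2866] tool [ 0.0391  0.0219 -0.0025]
(226.66666666666666, 262.66666666666663) world [0.6039 0.0144 0.2866] tool [ 0.0156 -0.0198 -0.0025]
(333.33333333333337, 262.66666666666663) world [ 0.6097 -0.0277  0.2866] tool [ 0.0156  0.0228 -0.0025]
opening
(263.3333333333333, 213.33333333333331) world [0.6263 0.0024 0.2866] tool [ 0.0362 -0.0049 -0.0025]
(296.0, 213.33333333333331) world [ 0.628  -0.0099  0.2866] tool [ 0.0362  0.0076 -0.0025]
rear of hook arm
(285.3333333333333, 143.33333333333334) world [ 0.6434 -0.0052  0.185 ] tool [0.0521 0.0051 0.0991]
```

View pics/s0z.png

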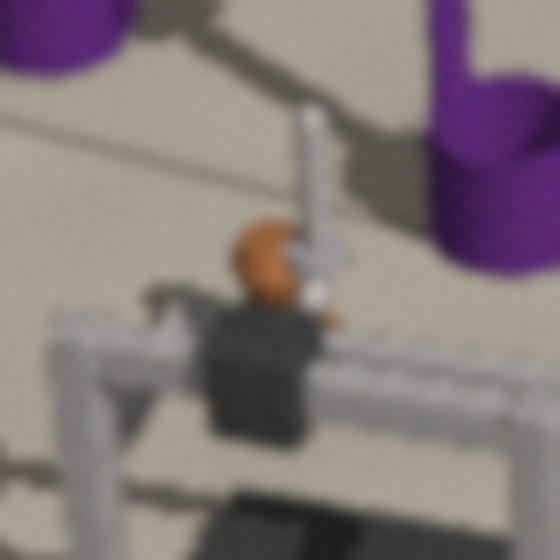

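Run:
```python
from h import *
c=manip.calibration("scene")
for u,v,z in [(264,188.5,.235),(264.7,206.9,.195),(264.4,197.5,.215)]: print(ray(u,v,c,z))
t=manip.calibration("top")
for u,v,z in [(283.6,165.5,.235)]: print("top",ray(u,v,t,z))
print(proj([[.6182,-.0067,.236],[.618,-.009,.236],[.618,-.009,.192]],c),proj([[.6182,-.0067,.236],[.618,-.009,.236]],t))
# lug held, seen by top?
```

```text
[ 0.61921018 -0.0012845   0.235     ]
[0.63047953 0.00430774 0.195     ]
[0.62392422 0.00114293 0.215     ]
top [ 0.61789035 -0.00683352  0.235     ]
[[261.98750217 187.31494404]
 [261.09524553 187.02988962]
 [262.08646164 203.55976025]] [[283.53769151 165.2202402 ]
 [284.66653772 165.33173267]]
```

Request:
jog_arm --steps '[0.01,-0.001,0.004,0.01,0.003,0.01,-0.001,0.004,0.02,0.003,0.01,-0.001,0.004,0.03,0.003,0.01,-0.001,0.004,0.035,0.003,0.01,-0.001,0.004,0.038,0.003,0.01,-0.001,0.004,0.04,0.003,0.01,-0.001,0.004,0.042,0.003,0.01,-0.001,0.004,0.044,0.003,0.01,-0.001,0.004,0.046,0.003,0.01,-0.001,0.004,0.046,0.003]'

```text
clock: 6.3
position: [0.5905, -0.0132, 0.2381]
ee_rot: [0.998, 0.065, -0.0, -0.0]
ft_force: [-0.3, -0.3, -1.9]
grip_width: 0.193
```

```bash
python3 -c "
from h import *
plan((.5904,-.0104,.285),7.6);print(manip.get_obs()['ft_force']);snap('wrist','w3');
p=cv2.imread('pics/w3.png')[...,::-1]
zoom(p,180,100,200,200,3,'pics/w3z.png')"
```

```text
shift [ 0.0003 -0.0028 -0.0469] twist -0.002 alt 6.281 curyaw 7.49 pos [ 0.5905 -0.0132  0.2381] tiltxy [-0.0003  0.0001]
[-0.27925181 -0.29428963 -1.9288379 ]
```

View pics/w3z.png

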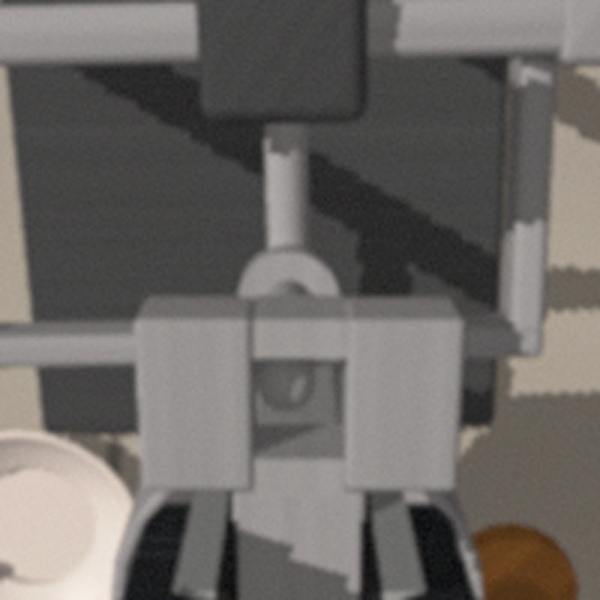

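Run:
```python
from h import *
g=lambda x,y:(180+x/3,100+y/3)
tmeas("w3",[g(287,385),g(290,275)],.236)
print('collar');tmeas("w3",[g(288,300)],.19)
print("lug"); tmeas("w3",[g(135,318),g(462,318),g(140,488),g(460,488)],.2406)
print("hole");tmeas("w3",[g(253,358),g(345,358),g(253,455),g(345,455)],.2406)
```

```text
(275.6666666666667, 228.33333333333334) world [ 0.6187 -0.0096  0.236 ] tool [0.0283 0.0001 0.0023]
(276.6666666666667, 191.66666666666669) world [ 0.6337 -0.0081  0.236 ] tool [0.0434 0.0005 0.0023]
collar
(276.0, 200.0) world [ 0.6178 -0.0094  0.19  ] tool [ 0.0276 -0.0003  0.0483]
lug
(225.0, 206.0) world [0.6267 0.0107 0.2406] tool [ 0.039  -0.019  -0.0023]
(334.0, 206.0) world [ 0.6321 -0.0302  0.2406] tool [ 0.039   0.0223 -0.0023]
(226.66666666666666, 262.66666666666663) world [0.6033 0.0081 0.2406] tool [ 0.0155 -0.0195 -0.0023]
(333.33333333333337, 262.66666666666663) world [ 0.6089 -0.0341  0.2406] tool [ 0.0154  0.0231 -0.0023]
hole
(264.3333333333333, 219.33333333333331) world [ 0.6234 -0.0047  0.2406] tool [ 0.0337 -0.0042 -0.0023]
(295.0, 219.33333333333331) world [ 0.6249 -0.0164  0.2406] tool [ 0.0337  0.0076 -0.0023]
(264.3333333333333, 251.66666666666666) world [ 0.61   -0.0063  0.2406] tool [ 0.0202 -0.0044 -0.0023]
(295.0, 251.66666666666666) world [ 0.6116 -0.0183  0.2406] tool [ 0.0202  0.0077 -0.0023]
```

Request:
jog_arm --steps '[0.01,0.0005,-0.0008,0,0,0.01,0.001,-0.0016,0,0,0.01,0.001,-0.0016,0.003,0,0.01,0.001,-0.0016,0.007,0,0.01,0.001,-0.0016,0.011,0,0.01,0.001,-0.0016,0.015,0,0.01,0.001,-0.0016,0.019,0,0.01,0.001,-0.0016,0.023,0,0.01,0.001,-0.0016,0.027,0,0.01,0.001,-0.0016,0.03,0]'

```text
clock: 7.35
position: [0.5913, -0.0115, 0.2079]
ee_rot: [0.998, 0.065, -0.0, -0.0]
ft_force: [-0.0, 0.1, -2.0]
grip_width: 0.194
```

```bash
python3 -c "
from h import *
plan((.5904,-.0104,.285),7.6);print(manip.get_obs()['ft_force'])"
```

```text
shift [-0.0007 -0.0013 -0.0771] twist -0.002 alt 6.281 curyaw 7.49 pos [ 0.5913 -0.0115  0.2079] tiltxy [-0.0002  0.    ]
[-0.00856557  0.10168255 -1.965402  ]
```

Request:
jog_arm --steps '[0.01,0,0,0.002,0,0.01,0,0,0.004,0,0.01,0,0,0.006,0,0.01,0,0,0.007,0,0.01,0,0,0.008,0,0.01,0,0,0.009,0,0.01,0,0,0.01,0,0.01,0,0,0.0105,0,0.01,0,0,0.0105,0,0.01,0,0,0.0105,0]'

```text
clock: 8.35
position: [0.5914, -0.0115, 0.1979]
ee_rot: [0.998, 0.065, 0.0, -0.0]
ft_force: [-0.4, -0.1, -1.3]
grip_width: 0.192
```

```bash
python3 -c "
from h import *
plan((.5904,-.0104,.285),7.6);print(manip.get_obs()['ft_force'])"
```

```text
shift [-0.0008 -0.0012 -0.0871] twist -0.002 alt 6.281 curyaw 7.5 pos [ 0.5914 -0.0115  0.1979] tiltxy [0.0001 0.0001]
[-0.43543061 -0.06601125 -1.29146843]
```

Request:
jog_arm --steps '[0.01,0,0,0.001,0,0.01,0,0,0.002,0,0.01,0,0,0.002,0,0.017,0,0,0.002,0,0.018,0,0,0.002,0,0.02,0,0,0.002,0,0.022,0,0,0.002,0,0.025,0,0,0.002,0,0.03,0,0,0.002,0,0.035,0,0,0.002,0]'

```text
clock: 9.35
position: [0.5914, -0.0115, 0.1958]
ee_rot: [0.998, 0.065, 0.0, -0.0]
ft_force: [-0.4, -0.1, -0.6]
grip_width: 0.412
```

```bash
python3 -c "
from h import *
print(manip.get_obs()['ft_force']);snap('wrist','w4');
p=cv2.imread('pics/w4.png')[...,::-1]
zoom(p,180,100,200,200,3,'pics/w4z.png')"
```

```text
[-0.41803062 -0.09141494 -0.64051678]
```

View pics/w4z.png

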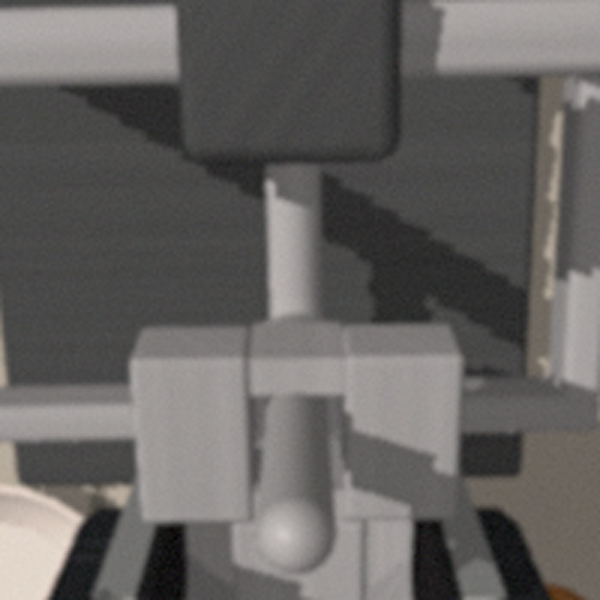

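```bash
python3 -c "
from h import *
plan((.5196,-.2855,.215),15.3)"
```

```text
shift [-0.1069  0.2623 -0.0192] twist -0.136 alt 6.147 curyaw 7.49 pos [ 0.5914 -0.0115  0.1958] tiltxy [-0.  0.]
```

Request:
jog_arm --steps '[0.04,0,0,-0.01,0,0.045,0,0,-0.035,0,0.05,0,0,-0.07,0,0.05,0,0,-0.09,0,0.05,-0.01,0.025,-0.09,-0.02,0.05,-0.025,0.07,-0.085,-0.04,0.05,-0.045,0.115,-0.075,-0.06,0.05,-0.065,0.16,-0.06,-0.09,0.05,-0.085,0.205,-0.045,-0.12,0.05,-0.1,0.245,-0.03,-0.136]'

```text
clock: 10.4
position: [0.5235, -0.2695, 0.2265]
ee_rot: [0.991, 0.134, 0.001, 0.0]
ft_force: [1.6, -0.3, -0.1]
grip_width: 0.584
```

```bash
python3 -c "
from h import *
plan((.5196,-.2855,.200),15.3)"
```

```text
shift [-0.0081  0.0144  0.0265] twist 0.001 alt -6.282 curyaw 15.35 pos [ 0.5235 -0.2695  0.2265] tiltxy [0.0018 0.0001]
```

Request:
jog_arm --steps '[0.05,-0.004,0.008,0.005,0,0.05,-0.007,0.015,0.01,0,0.05,-0.007,0.017,0.011,0,0.05,-0.007,0.017,0.011,0,0.05,-0.007,0.017,0.011,0,0.05,-0.007,0.017,0.011,0,0.05,-0.007,0.017,0.011,0,0.05,-0.007,0.017,0.011,0,0.05,-0.007,0.017,0.011,0,0.05,-0.007,0.017,0.011,0]'

```text
clock: 11.4
position: [0.5219, -0.2857, 0.2148]
ee_rot: [0.991, 0.133, 0.0, -0.0]
ft_force: [1.0, 0.8, -0.9]
grip_width: 0.584
```

```bash
python3 -c "
from h import *
plan((.5196,-.2855,.133),15.3);snap('wrist','w5');snap('scene','s5');
p=cv2.imread('pics/w5.png')[...,::-1]
zoom(p,200,120,160,140,4,'pics/w5z.png')
q=cv2.imread('pics/s5.png')[...,::-1];zoom(q,200,150,150,150,4,'pics/s5z.png')"
```

```text
shift [-0.0022 -0.0007  0.0818] twist -0.0 alt 6.283 curyaw 15.29 pos [ 0.5219 -0.2857  0.2148] tiltxy [0.     0.0001]
```

View pics/w5z.png

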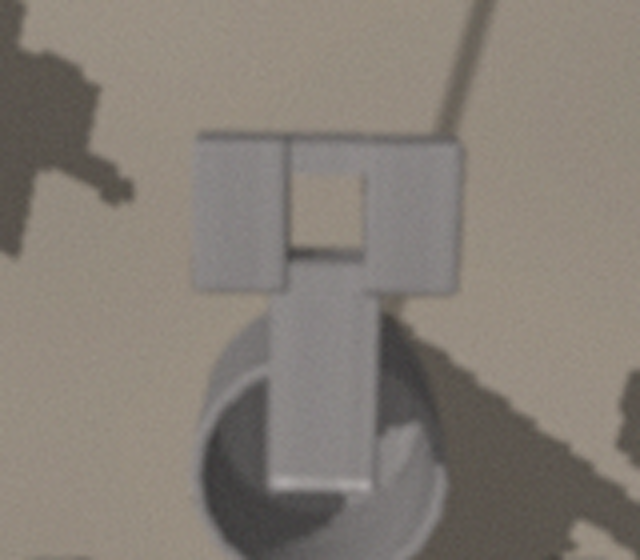

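View pics/s5z.png

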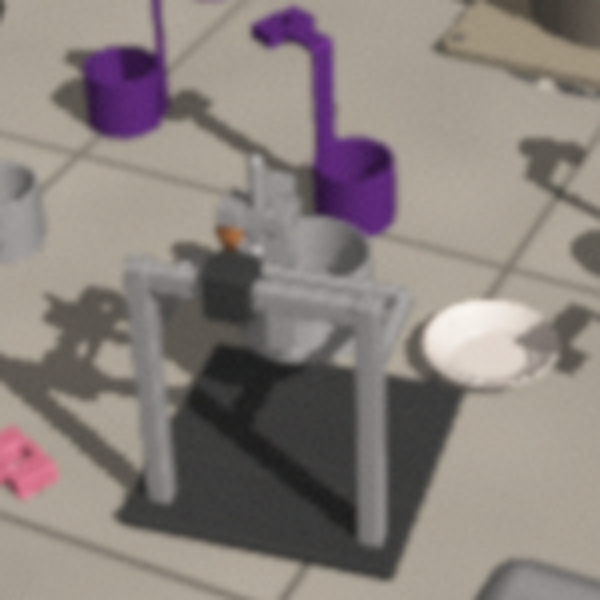

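Run:
```python
from h import *
g=lambda x,y:(200+x/4,120+y/4)
tmeas("w5",[g(194,140),g(462,144),g(193,291),g(460,294),g(325,300),g(320,482)],.132)
```

```text
(248.5, 155.0) world [ 0.5622 -0.2567  0.132 ] tool [ 0.0466 -0.0174  0.0827]
(315.5, 156.0) world [ 0.5724 -0.2964  0.132 ] tool [0.0459 0.0237 0.0827]
(248.25, 192.75) world [ 0.5391 -0.2622  0.132 ] tool [ 0.0228 -0.0182  0.0827]
(315.0, 193.5) world [ 0.5497 -0.3031  0.132 ] tool [0.0223 0.0241 0.0827]
(281.25, 195.0) world [ 0.5431 -0.2827  0.132 ] tool [0.0213 0.0027 0.0827]
(280.0, 240.5) world [ 0.513  -0.2901  0.132 ] tool [-0.0097  0.0019  0.0827]
```

Request:
jog_arm --steps '[0.05,-0.002,0.001,0.015,0.02,0.05,-0.0036,0.001,0.035,0.02,0.05,-0.0036,0.001,0.055,0.02,0.05,-0.0036,0.001,0.07,0.02,0.05,-0.0036,0.001,0.079,0.02,0.05,-0.0036,0.001,0.079,0.02,0.01,-0.0036,0.001,0.079,0.02,0.01,-0.0036,0.001,0.079,0.02,0.01,-0.0036,0.001,0.079,0.02,0.01,-0.0036,0.001,0.079,0.02]'

```text
clock: 12.5
position: [0.5194, -0.2877, 0.1367]
ee_rot: [0.992, 0.123, 0.001, 0.0]
ft_force: [-0.3, 1.3, 6.5]
grip_width: 0.187
```

```bash
python3 -c "
from h import *
print(manip.get_obs()['ft_force'])
plan((.5196,-.2855,.29),15.3)
plan((.581,-.0125,.29),7.5)"
```

```text
[-0.261367    1.32530316  6.53798774]
shift [ 0.001  -0.002  -0.1533] twist -0.02 alt 6.263 curyaw 14.15 pos [ 0.5194 -0.2877  0.1367] tiltxy [ 0.0018 -0.0002]
shift [ 0.1273 -0.2517 -0.1532] twist 0.116 alt -6.167 curyaw 14.15 pos [ 0.5194 -0.2877  0.1367] tiltxy [ 0.0018 -0.0002]
```

Request:
jog_arm --steps '[0.01,0,0,-0.01,0,0.01,0,0,-0.03,0,0.01,0,0,-0.06,0,0.01,0,0,-0.09,0,0.01,0,0,-0.12,0,0.01,0.005,-0.01,-0.15,0.02,0.01,0.015,-0.03,-0.16,0.04,0.01,0.03,-0.06,-0.163,0.06,0.01,0.045,-0.095,-0.163,0.08,0.01,0.06,-0.13,-0.163,0.1]'

```text
clock: 13.5
position: [0.5449, -0.146, 0.2994]
ee_rot: [0.997, 0.072, 0.0, 0.0]
ft_force: [1.0, -0.1, -0.7]
grip_width: 0.187
```

```bash
python3 -c "
from h import *
print(manip.get_obs()['ft_force'])
plan((.571,-.0125,.3),7.5)"
```

```text
[ 1.03569666 -0.09865307 -0.6583287 ]
shift [ 0.0451 -0.1283 -0.0006] twist 0.014 alt -6.269 curyaw 8.3 pos [ 0.5449 -0.146   0.2994] tiltxy [0.0003 0.    ]
```

Request:
jog_arm --steps '[0.01,0.01,-0.035,0,0.01,0.01,0.02,-0.07,0,0.014,0.01,0.03,-0.1,0,0.014,0.01,0.038,-0.118,0,0.014,0.01,0.043,-0.125,0,0.014,0.01,0.044,-0.127,0,0.014,0.01,0.044,-0.127,0,0.014,0.01,0.044,-0.127,0,0.014,0.01,0.044,-0.127,0,0.014,0.01,0.044,-0.127,0,0.014]'

```text
clock: 14.5
position: [0.5699, -0.0156, 0.2989]
ee_rot: [0.998, 0.066, 0.0, -0.0]
ft_force: [-0.5, -0.0, -1.0]
grip_width: 0.187
```

```bash
python3 -c "
from h import *
print(manip.get_obs()['ft_force'])
plan((.581,-.0125,.29),7.5);snap('wrist','w6');
p=cv2.imread('pics/w6.png')[...,::-1]
zoom(p,180,100,200,200,3,'pics/w6z.png')"
```

```text
[-0.49762464 -0.03571848 -0.98691376]
shift [ 0.0114 -0.0017  0.0089] twist 0.001 alt -6.282 curyaw 7.54 pos [ 0.5699 -0.0156  0.2989] tiltxy [0.0001 0.0001]
```

View pics/w6z.png

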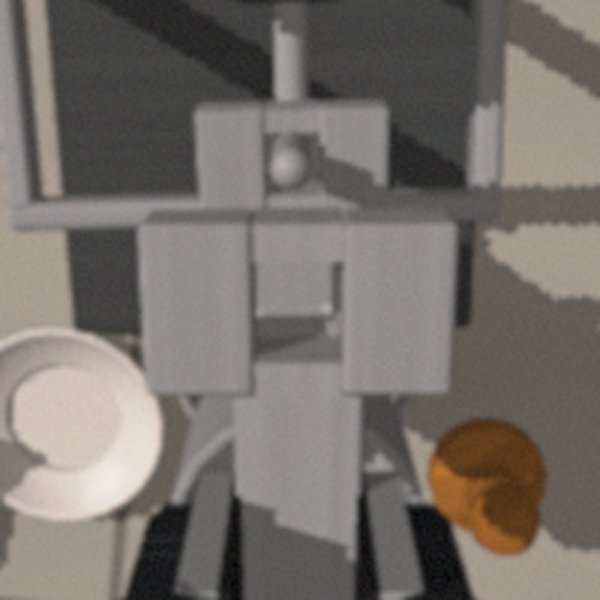

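Run:
```python
from h import *
g=lambda x,y:(180+x/3,100+y/3)
tmeas("w6",[g(288,165)],.231)
print("lug"); tmeas("w6",[g(139,222),g(459,222),g(146,390),g(451,391)],.2942)
print("large lug");tmeas("w6",[g(196,112),g(388,112)],.2)
```

```text
(276.0, 155.0) world [ 0.6182 -0.0089  0.231 ] tool [ 0.0487 -0.0001  0.0678]
lug
(226.33333333333334, 174.0) world [0.6169 0.0098 0.2942] tool [ 0.0499 -0.0188  0.0046]
(333.0, 174.0) world [ 0.6224 -0.0314  0.2942] tool [0.0499 0.0228 0.0046]
(228.66666666666666, 230.0) world [0.5939 0.0069 0.2942] tool [ 0.0267 -0.0189  0.0046]
(330.33333333333337, 230.33333333333334) world [ 0.5992 -0.0344  0.2942] tool [0.0265 0.0227 0.0046]
large lug
(245.33333333333331, 137.33333333333334) world [0.6227 0.0121 0.2   ] tool [ 0.0559 -0.0203  0.0988]
(309.33333333333337, 137.33333333333334) world [ 0.6281 -0.0291  0.2   ] tool [0.0559 0.0213 0.0988]
```

Request:
jog_arm --steps '[0.01,0.005,-0.001,0,0,0.01,0.0104,-0.002,0,0,0.01,0.0104,-0.002,0.012,0,0.01,0.0104,-0.002,0.024,0,0.01,0.0104,-0.002,0.034,0,0.01,0.0104,-0.002,0.04,0,0.01,0.0104,-0.002,0.043,0,0.01,0.0104,-0.002,0.046,0,0.01,0.0104,-0.002,0.049,0,0.01,0.0104,-0.002,0.05,0]'

```text
clock: 15.55
position: [0.5801, -0.0115, 0.2487]
ee_rot: [0.998, 0.066, 0.0, -0.0]
ft_force: [0.3, -0.2, -0.8]
grip_width: 0.19
```

```bash
python3 -c "
from h import *
print(manip.get_obs()['ft_force'])
plan((.581,-.0125,.29),7.5);snap('wrist','w7');
p=cv2.imread('pics/w7.png')[...,::-1]
zoom(p,180,100,200,200,3,'pics/w7z.png')"
```

```text
[ 0.34705422 -0.21130742 -0.84597452]
shift [ 0.0007  0.0011 -0.0413] twist 0.002 alt -6.281 curyaw 7.61 pos [ 0.5801 -0.0115  0.2487] tiltxy [0.0001 0.0001]
```

View pics/w7z.png

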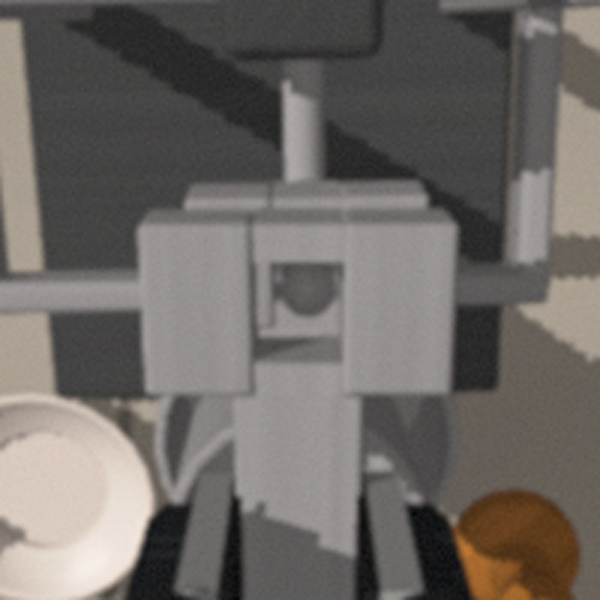

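Run:
```python
from h import *
g=lambda x,y:(180+x/3,100+y/3)
tmeas("w7",[g(308,288)],.232)
print("lug"); tmeas("w7",[g(139,222),g(459,222),g(146,390),g(451,391)],.244)
```

```text
(282.6666666666667, 196.0) world [ 0.6181 -0.0094  0.232 ] tool [0.038  0.003  0.0167]
lug
(226.33333333333334, 174.0) world [0.6271 0.014  0.244 ] tool [ 0.0499 -0.019   0.0047]
(333.0, 174.0) world [ 0.6326 -0.0272  0.244 ] tool [0.0499 0.0225 0.0047]
(228.66666666666666, 230.0) world [0.6041 0.0111 0.244 ] tool [ 0.0267 -0.0192  0.0047]
(330.33333333333337, 230.33333333333334) world [ 0.6094 -0.0302  0.244 ] tool [0.0266 0.0225 0.0047]
```

Request:
jog_arm --steps '[0.01,0,0.0006,0,0,0.01,0,0.0012,0,0,0.01,0,0.0012,0.003,0,0.01,0,0.0012,0.006,0,0.01,0,0.0012,0.01,0,0.01,0,0.0012,0.014,0,0.01,0,0.0012,0.018,0,0.01,0,0.0012,0.022,0,0.01,0,0.0012,0.026,0,0.01,0,0.0012,0.026,0]'

```text
clock: 16.6
position: [0.58, -0.0126, 0.2221]
ee_rot: [0.998, 0.066, -0.0, 0.0]
ft_force: [-0.3, -0.8, -2.0]
grip_width: 0.191
```

```bash
python3 -c "
from h import *
print(manip.get_obs()['ft_force'])
plan((.581,-.0125,.29),7.5);snap('wrist','w8');
p=cv2.imread('pics/w8.png')[...,::-1]
zoom(p,180,100,200,200,3,'pics/w8z.png')"
```

```text
[-0.29036556 -0.8064438  -2.04810014]
shift [ 0.001  -0.     -0.0679] twist 0.002 alt -6.281 curyaw 7.61 pos [ 0.58   -0.0126  0.2221] tiltxy [-0.0009 -0.0001]
```

View pics/w8z.png

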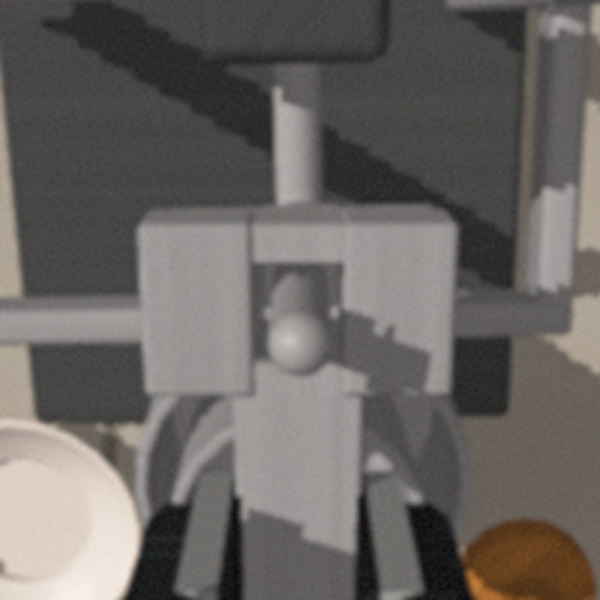

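Request:
jog_arm --steps '[0.01,0,0,0.001,0,0.01,0,0,0.002,0,0.01,0,0,0.003,0,0.01,0,0,0.004,0,0.01,0,0,0.005,0,0.01,0,0,0.0055,0,0.01,0,0,0.006,0,0.01,0,0,0.0065,0,0.01,0,0,0.0065,0,0.01,0,0,0.0065,0]'

```text
clock: 17.65
position: [0.5803, -0.0126, 0.2164]
ee_rot: [0.998, 0.066, 0.0, -0.0]
ft_force: [-1.0, 0.5, 0.1]
grip_width: 0.191
```

```bash
python3 -c "
from h import *
print(manip.get_obs()['ft_force'])"
```

```text
[-1.02670744  0.53439828  0.14038979]
```

Request:
jog_arm --steps '[0.01,0,0,0,0,0.01,0,0,0.0005,0,0.016,0,0,0.0005,0,0.018,0,0,0.0005,0,0.02,0,0,0.0005,0,0.022,0,0,0.0005,0,0.025,0,0,0.0005,0,0.03,0,0,0.0005,0,0.035,0,0,0.0005,0,0.035,0,0,0.0005,0]'

```text
clock: 18.65
position: [0.5803, -0.0127, 0.2158]
ee_rot: [0.998, 0.066, 0.0, -0.0]
ft_force: [0.6, 0.0, 0.3]
grip_width: 0.412
```

```bash
python3 -c "
from h import *
print(manip.get_obs()['ft_force']);snap('wrist','w9');
p=cv2.imread('pics/w9.png')[...,::-1]
zoom(p,180,100,200,200,3,'pics/w9z.png')
plan((.444,.2354,.215),-11.5)"
```

```text
[0.55579234 0.0398005  0.29487138]
shift [-0.1022 -0.2639  0.0008] twist 0.334 alt -5.95 curyaw 7.61 pos [ 0.5803 -0.0126  0.2158] tiltxy [0.     0.0001]
```

View pics/w9z.png

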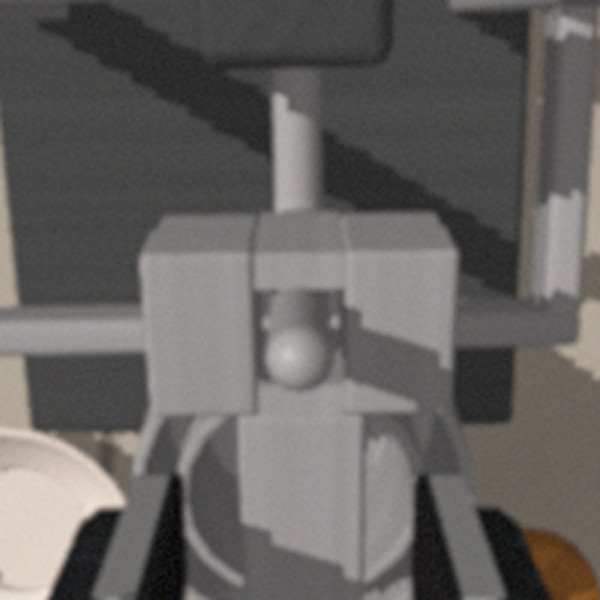

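Request:
jog_arm --steps '[0.04,0,0,-0.01,0,0.045,0,0,-0.035,0,0.05,0,0,-0.065,0,0.05,0,0,-0.08,0,0.05,-0.01,-0.025,-0.08,0.05,0.05,-0.025,-0.07,-0.075,0.12,0.05,-0.045,-0.115,-0.06,0.19,0.05,-0.065,-0.16,-0.045,0.26,0.05,-0.085,-0.205,-0.03,0.33,0.05,-0.097,-0.245,-0.015,0.334]'

```text
clock: 19.7
position: [0.4502, 0.2189, 0.2309]
ee_rot: [0.995, -0.102, 0.0, -0.001]
ft_force: [0.4, 0.6, -0.1]
grip_width: 0.589
```

Request:
jog_arm --steps '[0.05,-0.01,-0.01,0.005,0,0.05,-0.011,-0.015,0.01,0,0.05,-0.011,-0.017,0.015,0,0.05,-0.011,-0.017,0.015,0,0.05,-0.011,-0.017,0.015,0,0.05,-0.011,-0.017,0.015,0,0.05,-0.011,-0.017,0.015,0,0.05,-0.011,-0.017,0.015,0,0.05,-0.011,-0.017,0.015,0,0.05,-0.011,-0.017,0.015,0]'

```text
clock: 20.7
position: [0.4443, 0.2362, 0.2158]
ee_rot: [0.995, -0.1, 0.0, -0.0]
ft_force: [0.4, -0.3, -0.3]
grip_width: 0.582
```

```bash
python3 -c "
from h import *
plan((.444,.2354,.133),-11.5);snap('wrist','w10');snap('scene','s10');
p=cv2.imread('pics/w10.png')[...,::-1]
zoom(p,200,120,160,140,4,'pics/w10z.png')
q=cv2.imread('pics/s10.png')[...,::-1];zoom(q,200,150,150,150,4,'pics/s10z.png')"
```

```text
shift [-0.0001  0.0008  0.0828] twist -0.0 alt 6.283 curyaw -11.53 pos [0.4443 0.2362 0.2158] tiltxy [0.     0.0001]
```

View pics/w10z.png

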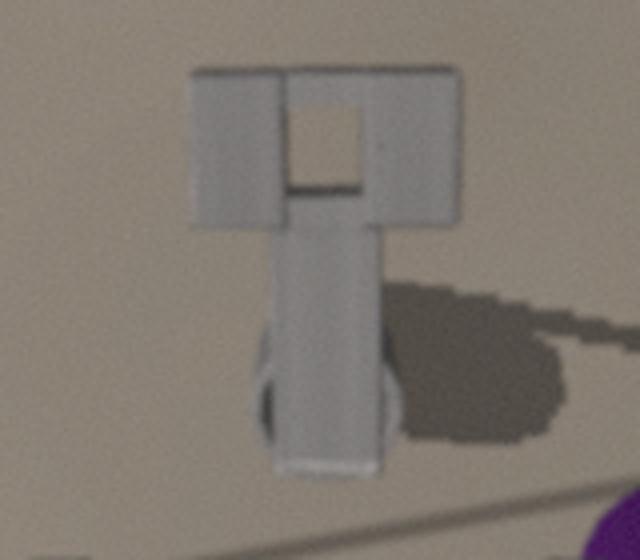

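View pics/s10z.png

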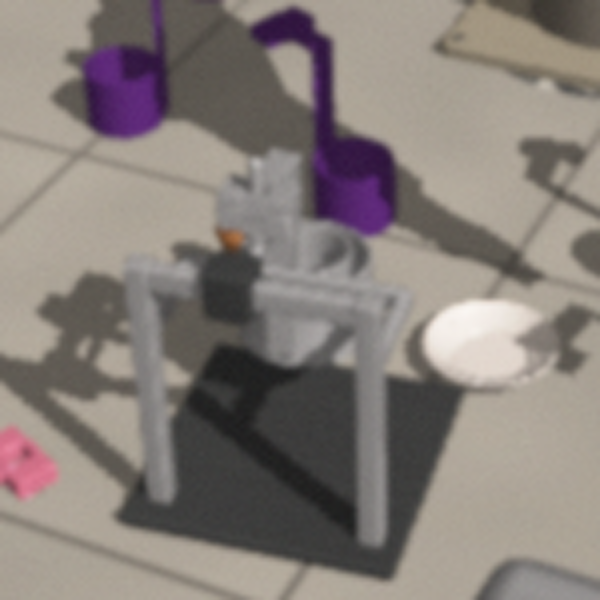

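Run:
```python
from h import *
g=lambda x,y:(200+x/4,120+y/4)
tmeas("w10",[g(190,75),g(462,76),g(192,227),g(460,227),g(326,230),g(328,465)],.132)
p,d,c=snap('top','t10');zoom(p,235,135,90,105,6,"pics/t10z.png")
W=cloud(d,c);v,u=np.mgrid[:420,:560];b=(u>255)&(u<310)&(v>150)&(v<225)
# tops of medium lug/tab
m=b&(W[...,2]>.195)&(W[...,0]<.64)
P=W[m];ex=np.array([.991,.131]);s=(P[:,:2]-[.6182,-.0085])@ex
for lo in np.arange(-.1,.03,.006):
    k=(s>=lo)&(s<lo+.006)
    if k.sum()>2: print("%.3f"%lo,k.sum(),np.percentile(P[k,2],[10,50,90]).round(4))
```

```text
(247.5, 138.75) world [0.5036 0.2424 0.132 ] tool [ 0.0569 -0.0178  0.0838]
(315.5, 139.0) world [0.4952 0.202  0.132 ] tool [0.0567 0.0234 0.0838]
(248.0, 176.75) world [0.4807 0.2474 0.132 ] tool [ 0.0335 -0.0182  0.0838]
(315.0, 176.75) world [0.4723 0.2062 0.132 ] tool [0.0335 0.0238 0.0838]
(281.5, 177.5) world [0.4761 0.2269 0.132 ] tool [0.033  0.0028 0.0838]
(282.0, 236.25) world [0.4373 0.2344 0.132 ] tool [-0.0065  0.0032  0.0838]
-0.052 17 [0.2019 0.2065 0.2094]
-0.046 26 [0.2053 0.2075 0.2104]
-0.040 25 [0.2066 0.208  0.2105]
-0.034 25 [0.207  0.2084 0.2107]
-0.028 26 [0.2077 0.2099 0.2109]
-0.022 25 [0.2081 0.2097 0.2117]
-0.016 72 [0.1985 0.2097 0.2124]
-0.010 49 [0.2089 0.2117 0.2135]
-0.004 62 [0.2093 0.2127 0.2326]
0.002 51 [0.2103 0.213  0.2149]
0.008 3 [0.2099 0.2123 0.2131]
```

View pics/t10z.png

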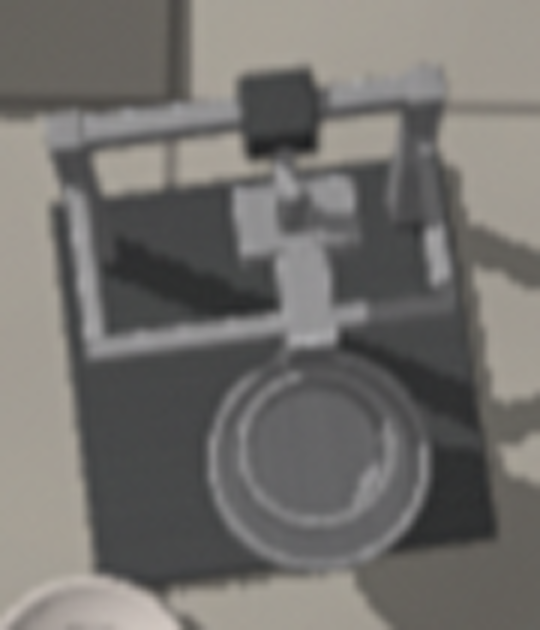

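Request:
jog_arm --steps '[0.05,-0.001,0.001,0.015,0,0.05,-0.001,0.001,0.035,0,0.05,-0.001,0.001,0.055,0,0.05,-0.001,0.001,0.07,0,0.05,-0.001,0.001,0.08,0,0.05,-0.001,0.001,0.08,0,0.01,-0.001,0.001,0.08,0,0.01,-0.001,0.001,0.08,0,0.01,-0.001,0.001,0.08,0,0.01,-0.001,0.001,0.08,0]'

```text
clock: 21.85
position: [0.4438, 0.2357, 0.1368]
ee_rot: [0.995, -0.1, 0.001, -0.001]
ft_force: [1.0, -0.3, 6.7]
grip_width: 0.19
```

```bash
python3 -c "
from h import *
print(manip.get_obs()['ft_force'])
plan((.563,-.0135,.30),7.5)"
```

```text
[ 0.99223827 -0.3177918   6.65808479]
shift [ 0.1668  0.22   -0.1633] twist -0.332 alt 5.951 curyaw -11.53 pos [0.4438 0.2357 0.1368] tiltxy [0.0015 0.0012]
```

Request:
jog_arm --steps '[0.01,0,0,-0.01,0,0.01,0,0,-0.03,0,0.01,0,0,-0.06,0,0.01,0,0,-0.09,0,0.01,0,0,-0.12,0,0.01,0.005,0.01,-0.145,-0.04,0.01,0.02,0.025,-0.16,-0.08,0.01,0.04,0.05,-0.166,-0.13,0.01,0.06,0.08,-0.168,-0.18,0.01,0.08,0.11,-0.168,-0.23]'

```text
clock: 22.85
position: [0.4998, 0.1104, 0.3048]
ee_rot: [1.0, 0.016, 0.0, -0.0]
ft_force: [1.1, 0.5, -1.3]
grip_width: 0.19
```

```bash
python3 -c "
from h import *
print(manip.get_obs()['ft_force'])
plan((.563,-.0145,.304),7.5)"
```

```text
[ 1.06350097  0.47744413 -1.28046387]
shift [0.0592 0.1269 0.0008] twist -0.1 alt 6.184 curyaw 1.8 pos [0.4998 0.1104 0.3048] tiltxy [0.0008 0.0009]
```

Request:
jog_arm --steps '[0.01,0.015,0.035,0,-0.05,0.01,0.03,0.07,0,-0.1,0.01,0.042,0.098,0,-0.1,0.01,0.05,0.115,0,-0.1,0.01,0.054,0.122,0,-0.1,0.01,0.056,0.125,0,-0.1,0.01,0.056,0.125,0,-0.1,0.01,0.056,0.125,0,-0.1,0.01,0.056,0.125,0,-0.1,0.01,0.056,0.125,0,-0.1]'

```text
clock: 23.85
position: [0.5589, -0.011, 0.3038]
ee_rot: [0.998, 0.065, 0.0, -0.0]
ft_force: [0.6, 0.1, -1.5]
grip_width: 0.188
```

```bash
python3 -c "
from h import *
print(manip.get_obs()['ft_force'])
plan((.5726,-.015,.304),7.5);snap('wrist','w11');
p=cv2.imread('pics/w11.png')[...,::-1]
zoom(p,180,80,200,200,3,'pics/w11z.png')"
```

```text
[ 0.570797    0.08830335 -1.45348207]
shift [ 0.013   0.0058 -0.0002] twist -0.001 alt 6.282 curyaw 7.44 pos [ 0.5589 -0.011   0.3038] tiltxy [-0.      0.0005]
```

View pics/w11z.png

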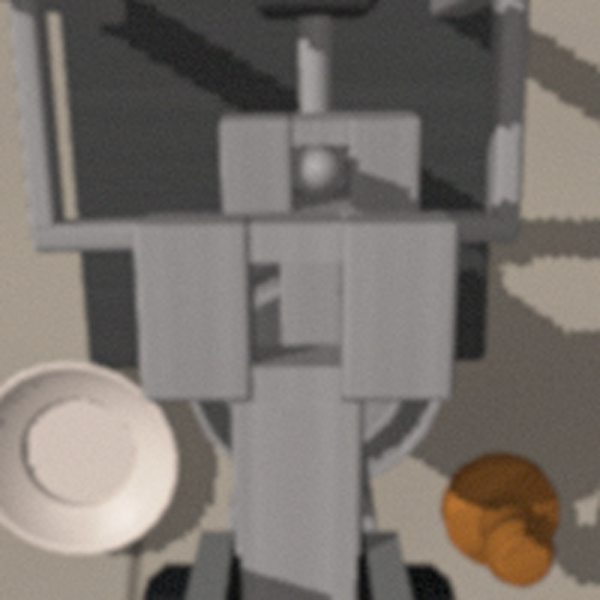

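Run:
```python
from h import *
g=lambda x,y:(180+x/3,80+y/3)
tmeas("w11",[g(318,168)],.230)
print("lug"); tmeas("w11",[g(134,225),g(458,225),g(140,398),g(452,398)],.299)
```

```text
(286.0, 136.0) world [ 0.618  -0.0087  0.23  ] tool [0.0588 0.0052 0.0738]
lug
(224.66666666666666, 155.0) world [0.6133 0.0156 0.299 ] tool [ 0.0573 -0.0196  0.0049]
(332.66666666666663, 155.0) world [ 0.6186 -0.0254  0.299 ] tool [0.0573 0.0219 0.0048]
(226.66666666666666, 212.66666666666666) world [0.5902 0.0129 0.299 ] tool [ 0.0341 -0.0199  0.0049]
(330.66666666666663, 212.66666666666666) world [ 0.5956 -0.0287  0.299 ] tool [0.0341 0.0221 0.0048]
```

Request:
jog_arm --steps '[0.01,0.007,0.002,0,0,0.01,0.013,0.004,0,0,0.01,0.0135,0.004,0.015,0,0.01,0.0135,0.004,0.03,0,0.01,0.0135,0.004,0.039,0,0.01,0.0135,0.004,0.045,0,0.01,0.0135,0.004,0.048,0,0.01,0.0135,0.004,0.051,0,0.01,0.0135,0.004,0.054,0,0.01,0.0135,0.004,0.055,0]'

```text
clock: 24.9
position: [0.573, -0.0139, 0.2487]
ee_rot: [0.998, 0.064, 0.0, -0.0]
ft_force: [-0.2, -0.7, -0.9]
grip_width: 0.186
```

```bash
python3 -c "
from h import *
print(manip.get_obs()['ft_force'])
plan((.5726,-.015,.304),7.5);snap('wrist','w12');
p=cv2.imread('pics/w12.png')[...,::-1]
zoom(p,180,80,200,200,3,'pics/w12z.png')"
```

```text
[-0.17818761 -0.65078886 -0.94237705]
shift [-0.0006  0.0011 -0.0553] twist -0.002 alt 6.281 curyaw 7.38 pos [ 0.573  -0.0139  0.2487] tiltxy [0.0002 0.0002]
```

View pics/w12z.png

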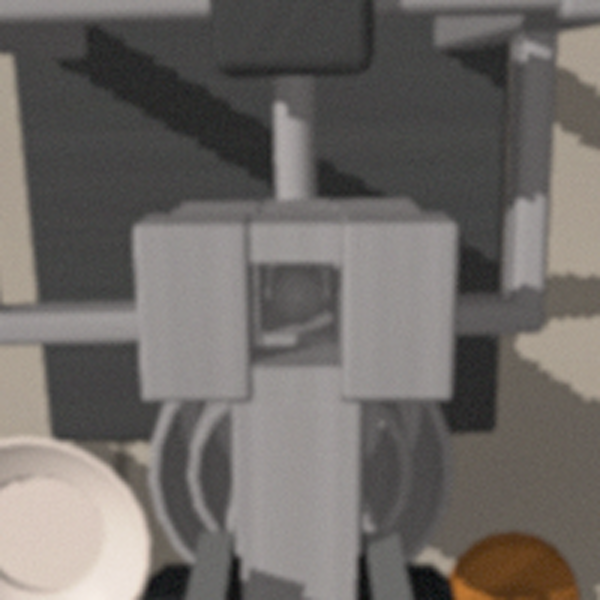

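Run:
```python
from h import *
g=lambda x,y:(180+x/3,80+y/3)
tmeas("w12",[g(296,292)],.231)
print("lug"); tmeas("w12",[g(134,225),g(458,225),g(140,398),g(452,398)],.2439)
```

```text
(278.6666666666667, 177.33333333333331) world [ 0.6188 -0.0093  0.231 ] tool [0.046  0.0013 0.0177]
lug
(224.66666666666666, 155.0) world [0.6274 0.0127 0.2439] tool [ 0.0573 -0.0194  0.0048]
(332.66666666666663, 155.0) world [ 0.6327 -0.0284  0.2439] tool [0.0573 0.0221 0.0048]
(226.66666666666666, 212.66666666666666) world [0.6043 0.01   0.2439] tool [ 0.0341 -0.0197  0.0048]
(330.66666666666663, 212.66666666666666) world [ 0.6097 -0.0316  0.2439] tool [0.0341 0.0223 0.0048]
```

Request:
jog_arm --steps '[0.01,0,0,0.002,0,0.01,0,0,0.004,0,0.01,0,0,0.006,0,0.01,0,0,0.008,0,0.01,0,0,0.01,0,0.01,0,0,0.012,0,0.01,0,0,0.014,0,0.01,0,0,0.016,0,0.01,0,0,0.017,0,0.01,0,0,0.017,0]'

```text
clock: 25.95
position: [0.5729, -0.0139, 0.2316]
ee_rot: [0.998, 0.064, -0.0, -0.0]
ft_force: [0.1, 0.5, -0.4]
grip_width: 0.189
```

```bash
python3 -c "
from h import *
print(manip.get_obs()['ft_force'])
plan((.5726,-.015,.304),7.5);snap('wrist','w13');
p=cv2.imread('pics/w13.png')[...,::-1]
zoom(p,180,80,200,200,3,'pics/w13z.png')"
```

```text
[ 0.06798476  0.51485113 -0.40270021]
shift [-0.0005  0.001  -0.0724] twist -0.002 alt 6.281 curyaw 7.38 pos [ 0.5729 -0.0139  0.2316] tiltxy [-0.0002  0.    ]
```

View pics/w13z.png

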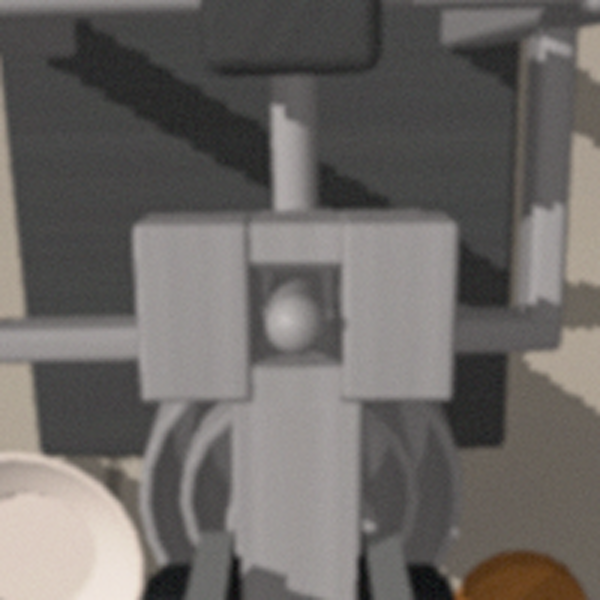

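Request:
jog_arm --steps '[0.01,0,0,0.0005,0,0.01,0,0,0.001,0,0.01,0,0,0.0015,0,0.01,0,0,0.002,0,0.01,0,0,0.0025,0,0.01,0,0,0.003,0,0.01,0,0,0.0035,0,0.01,0,0,0.004,0,0.01,0,0,0.004,0,0.01,0,0,0.004,0]'

```text
clock: 27.0
position: [0.5731, -0.0139, 0.2279]
ee_rot: [0.998, 0.064, 0.0, -0.0]
ft_force: [0.2, -0.4, 0.5]
grip_width: 0.183
```

```bash
python3 -c "
from h import *
print(manip.get_obs()['ft_force']);plan((.5726,-.015,.304),7.5)"
```

```text
[ 0.21758987 -0.38901596  0.49932853]
shift [-0.0006  0.001  -0.0761] twist -0.002 alt 6.281 curyaw 7.38 pos [ 0.5731 -0.0139  0.2279] tiltxy [0.0002 0.0001]
```

Request:
jog_arm --steps '[0.01,0,0,0.0005,0,0.01,0,0,0.001,0,0.016,0,0,0.001,0,0.018,0,0,0.001,0,0.02,0,0,0.001,0,0.022,0,0,0.001,0,0.025,0,0,0.001,0,0.03,0,0,0.001,0,0.035,0,0,0.001,0,0.035,0,0,0.001,0]'

```text
clock: 28.0
position: [0.573, -0.0139, 0.2268]
ee_rot: [0.998, 0.064, 0.0, -0.0]
ft_force: [-0.2, 0.7, -0.0]
grip_width: 0.41
```

```bash
python3 -c "
from h import *
print(manip.get_obs()['ft_force']);snap('wrist','w14');
p=cv2.imread('pics/w14.png')[...,::-1]
zoom(p,180,80,200,200,3,'pics/w14z.png')"
```

```text
[-0.20026453  0.70041688 -0.04444256]
```

View pics/w14z.png

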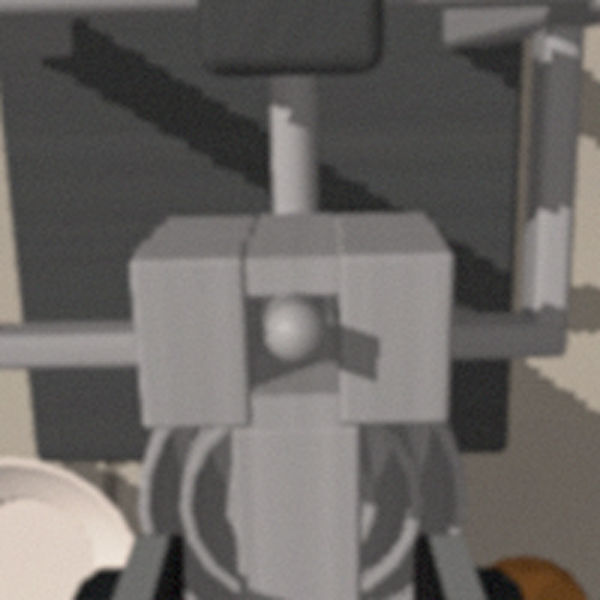

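Released and still threaded. Retreat straight up, then towards the robot side.

Request:
jog_arm --steps '[0.04,0,0,-0.005,0,0.045,0,0,-0.02,0,0.05,0,0,-0.045,0,0.05,0,0,-0.075,0,0.05,0,0,-0.095,0,0.05,-0.005,-0.03,-0.1,0,0.05,-0.01,-0.07,-0.1,0,0.05,-0.015,-0.11,-0.1,0,0.05,-0.02,-0.15,-0.1,0,0.05,-0.02,-0.18,-0.1,0]'

```text
clock: 29.05
position: [0.5292, 0.1646, 0.3283]
ee_rot: [0.998, 0.065, 0.001, -0.001]
ft_force: [0.6, -0.1, 0.3]
grip_width: 0.585
```

Run:
```python
from h import *
p,d,c=snap('top','t15');zoom(p,235,135,90,105,5,"pics/t15z.png")
q,_,_=snap('scene','s15');zoom(q,200,150,150,150,4,'pics/s15z.png')
W=cloud(d,c);v,u=np.mgrid[:420,:560];b=(u>255)&(u<310)&(v>150)&(v<225)
m=b&(W[...,2]>.205)&(W[...,0]<.64)
P=W[m];s=(P[:,:2]-[.6182,-.0085])@np.array([.991,.131])
for lo in np.arange(-.08,.03,.006):
    k=(s>=lo)&(s<lo+.006)
    if k.sum()>2: print("%.3f"%lo,k.sum(),np.percentile(P[k,2],[10,50,90]).round(4))
W0=cloud(np.load("pics/top0d.npy"),c)
for n,(x0,y0,x1,y1),a in [("stamp",(312,238,340,265),.045),("shaker",(362,136,397,177),.1),("jar",(400,130,440,170),.08),("rest",(228,228,270,270),.008)]:
    f=[w[y0:y1,x0:x1][(w[y0:y1,x0:x1,2]>a)&(w[y0:y1,x0:x1,2]<.13)] for w in (W0,W)]
    print(n,[x.mean(0).round(4) for x in f])
print(manip.get_obs()['clock'])
```

```text
-0.062 10 [0.2128 0.2161 0.2193]
-0.056 27 [0.2169 0.2188 0.2206]
-0.050 25 [0.2166 0.2191 0.2204]
-0.044 27 [0.218  0.2198 0.2207]
-0.038 24 [0.2186 0.2199 0.2214]
-0.032 25 [0.2192 0.2209 0.223 ]
-0.026 26 [0.219  0.221  0.2223]
-0.020 50 [0.2093 0.2204 0.2229]
-0.014 55 [0.2204 0.2222 0.2239]
-0.008 53 [0.2156 0.2223 0.2245]
-0.002 59 [0.2213 0.2234 0.2287]
0.004 41 [0.2211 0.223  0.2248]
stamp [array([ 0.462 , -0.1131,  0.0589]), array([ 0.462 , -0.1131,  0.0592])]
shaker [array([ 0.6905, -0.237 ,  0.1101]), array([ 0.6907, -0.2374,  0.1103])]
jar [array([ 0.7122, -0.3417,  0.0997]), array([ 0.7122, -0.3415,  0.0997])]
rest [array([0.4694, 0.0738, 0.014 ]), array([0.4694, 0.0737, 0.0141])]
29.15
```

View pics/t15z.png

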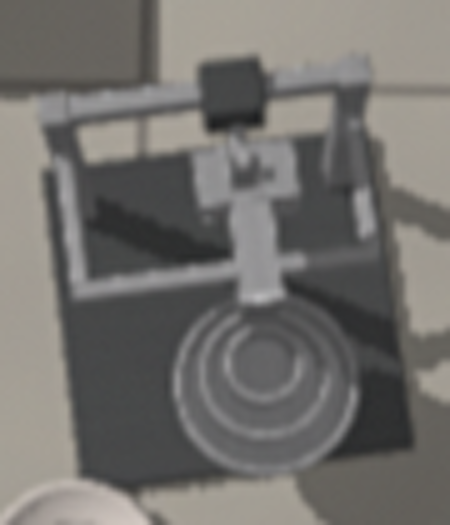

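View pics/s15z.png

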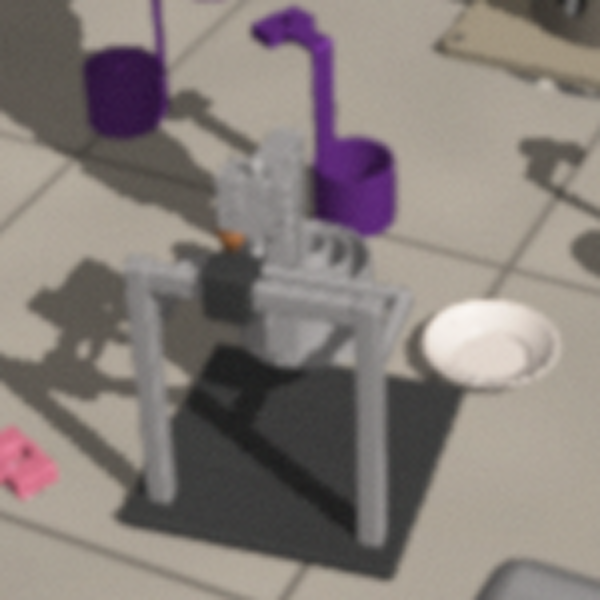

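```bash
python3 -c "
from workcell import manip
print(manip.hand_in())"
```

```text
the job is handed in; nothing more can be done
None
```

All three dippers are hanging on the hook, large, then medium, then small, and the job was handed in at about 29 s. I gripped each by its tab, lined its eye up over the prong with the wrist camera, lowered it until the hook carried it, and let it go.

**Last checks, before hand-in:**
- **Nesting:** the three cups sit one inside the other in the top view.
- **Height:** the small eye's underside is about 0.210 m up, within 204–220 mm. The medium was about 0.200 m up, measured before the small one went on. The large was about 0.186–0.188 m, taken from the tool height at release and not measured again.
- **Tilt:** the small dipper leans about 0.08 rad and the medium about 0.1 rad, against a limit of 0.30. I did not measure the large dipper's tilt separately.
- **Force:** I saw no sign of forcing at the hook. The wrist force there stayed near 2 N or less at the end of each move; I read it only then, not during the moves.
- **Bystanders:** none moved by more than 0.5 mm in the top view. The gripper is clear of everything.

**Disagreement:** the scene camera put the hook 5 mm or more to the left (+y) of where the top and wrist cameras had it. I went by the wrist camera, comparing eye and hook in the same picture. No check failed, and hand-in reports no verdict.

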